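# Clamp a glass vial with the pump-action bench clamp and hold it

## Robot

A 6-joint arm with a two-finger parallel gripper is mounted at the origin on a cart in front of the work surface, level with it; the furniture and walls round the work are solid. World frame = base frame: x ahead of the robot, y to its left, z up, the work surface at z = 0. Lengths are in m, angles in rad, forces in N, time in s.
With the tool pointing down it reaches from about 0.425 to 0.925 m from the base axis. Payload 12.5 kg.
Tool frame: the origin (TCP) lies where the fingers leave the gripper's body, on its centre line; the fingertips stand 73 mm ahead of it and the grasp point (between the pads) lies hold_point_z ahead of it (hold_point_z is the distance from the TCP to the grasp point, in m); z points along the fingers, y is the direction in which the jaws open and shut (so a half turn about z gives the same grasp; the last joint's range is limited). The gripper opens to 85 mm and grips with 20 to 120 N. Pads are 22 mm wide; open, the fingers measure 114 mm over their backs; the gripper's body (76 mm by 85 mm) begins 54 mm behind the grasp point. The pads swing forward as they close: fully open they stand 13 mm farther back than shut.
Start: joints at [-1.227, 0.491, 1.559, -0, 1.092, -0.106], TCP at [0.272, -0.563, 0.304] pointing down, gripper open.
Joint ranges: [-3.1, 3.1], [-0.84, 2.19], [0.05, 2.79], [-1.13, 4.28], [0.06, 2.93], [-2.69, 2.69]. Speed limits (rad/s): [2.22, 2.22, 2.79, 3.14, 3.14, 3.14].

## Interface

Orientations are given as a unit quaternion [x, y, z, w].
In Python, from rig import * gives the robot as it stands. The module is installed in compiled form; this text tells all that it offers.
- The arm moves only by the tool play_rows, never from a script. Its argument "increments" is a list of rows, each a list of 3 entries, a list of its own where there are three numbers: the shift along the tool's x, y, z in units of 25 mm (1.0 is 25 mm), then the turn, a rotation vector about the tool's x, y, z in units of 5 degrees (1.0 is 5 degrees), then the finger opening in mm, from 0 to 85.4. In form: [[[dx, dy, dz], [wx, wy, wz], gripper], ...]. A call has 1 to 20 rows; each row shifts and turns the commanded pose from where the row before left it, along the tool's axes as they then stand; what a row does not reach is not made up. A row lasts 1/12 s, in which the tool goes at most 41.7 mm and 7.16 degrees, less where a joint would pass 70% of its speed; a pose out of reach is approached as far as the arm can. A call is refused whole if a number of a shift passes 1 or a number of a turn 1, either way. A call with a gripper value outside its range is refused whole. The fingers move at their own pace and stop on an object; the grip force is fixed at half the most. Time passes only in rows, so rows that do not move let the fingers close. It gives the time, the measured TCP pose, the force and the opening at its end, in the units of the state.
- read_state(): the state, without advancing time (a new reading comes with each control period).
- camera(name): name is "side" or "top"; returns a dict with "frame" (384x512x3 uint8, red, green, blue), "camera_matrix" (3x3 intrinsics, pixels), "D" ([k1, k2, p1, p2, k3] as OpenCV has them; the pictures are not rectified), "cam_to_world" (4x4, takes a point from camera to world coordinates). Camera axes: x right, y down, z forward; pixel columns grow to the right and rows downward; lengths in m; the calibration is good to about 2 mm. A picture is of the moment at which its call begins. There is no depth.
- sign_off(): hands the job in, once; it reports no verdict.
The state is a dict: "time": time; "joint_pos": joint angles; "joint_velocities": joint speeds; "effort": joint torques, N m; "tool_pos": TCP position; "tool_rot": TCP orientation; "contact_force": force on the tool from outside, world axes, zero at the start; "torque": the same for the moment, N m; "grip_width": finger opening in m.
Only numpy, scipy, OpenCV 4.12 (cv2) and the standard library are available. Lean on these libraries where they do the work, as an engineer would, in place of code of your own. Each camera call takes 0.05 s, during which the arm holds its last target.

## Task

Stand the largest of the three vials upright in the V jaw of the bench clamp and let go of it, then pump the clamp's trigger with full squeezes, letting it spring back each time, until the spring pad closes on the vial and is pushed in about half of its 12 mm travel. Finish while still holding the trigger squeezed so that the vial stays gripped; never push the pad all the way in, which would crush the glass. Move the pad only with the trigger, and leave the two small vials alone.

Things in the scene. Friction and masses are not known exactly. Their poses are not given: they have to be found in the camera images.
- clamp: bench clamp, bolted down: steel base plate x -110 to +165, y -35 to +35 mm, 8 mm thick. Origin: on the worktop, on the plate's centre line, straight under the trigger's pivot; z up; +x is the way the ram pushes, toward the V jaw. Grey housing x -33 to +33, y -15 to +15, up to z 90 mm; handle and trigger stand up out of it; a toothed ram (z 16 to 27 mm) runs through it and carries the spring pad
- vial_seat (a point): where the centre of the vial's underside must stand: on the base plate's top (8 mm above the worktop), clamp x 125 mm, y 0; there the vial touches both flanks of the V jaw. The black 90 degree V opens toward -x; V and the block behind it fill clamp x 128 to 163 mm, |y| up to 28 mm, z 8 to 36 mm. Axes as the clamp's
- handle (a point): fixed upright black handle, centre, 135 mm above the worktop, at clamp x -26 mm; 10 mm thick in x, 22 mm wide in y, top at z 160 mm
- squeeze_point (a point): point fixed to the clamp at x -16.7, y 0, z 135 mm: midway between the outer faces of handle and fully squeezed trigger at the height to take them. Fingers that come down on either side and close along the clamp's x about this point touch the trigger first (at about 58 mm opening) and reach the fully squeezed trigger and the handle's back at about 29 mm opening
- trigger_front (a point): middle of the front (+x) face of the black trigger, 55 mm above its pivot, z about 135 mm; the trigger stands in front of the handle, is 10 mm thick, 22 mm wide, top at z about 155 mm
- trigger (a joint): lever, pivot 80 mm above the worktop along clamp y. 0 = at rest, 0.25 rad = fully squeezed toward the handle (14 mm at grip height); springs back when let go. Its pawl pushes the ram on by 55 mm per rad after up to 4 mm of slack, 8 to 13 mm a full stroke; the return leaves the ram in place. Takes 2 N at the grip height, about 5 N when it moves the ram, plus the pad's spring force
- ram (a joint): ram advance in m, 0 = fully back, up to 0.058; starts between 0 and 0.010. It has 3 N of friction
- pad (a joint): how far the spring pad is pushed in on the ram's nose, m: 0 = free, 0.012 = fully home (rigid). Spring 700 N/m. If the trigger is let go with more than about 4 mm, the ram slides back until 3 N is left
- pad_face (a point): centre of the pad's front face, 24 mm above the worktop; the pad is 34 mm wide in y and reaches from z 10 to 38 mm. With joint ram = 0 and pad = 0 it lies at clamp x 71 mm; it moves by ram minus pad
- vial_large: the large glass vial, white screw cap, 32 mm diameter, 73 mm tall (body to 61 mm, cap 28 mm diameter above), stands loose on the worktop, 36 to 63 g; origin: centre of its underside, z up
- vial_small_1: small glass vial with dark cap, 25 mm diameter, 59 mm tall, stands loose; a bystander. Origin: centre of its underside
- vial_small_2: the other small vial, same size; a bystander. Origin: centre of its underside
Things that resemble listed ones, but are neither listed nor needed, are in the scene too. Leave any pink or purple look-alike of the vial_large alone.

How it is judged:
By the outcome, as a careful person would: the job done as asked, in the order asked, and still so for the second after the job is handed in, while the arm keeps its last pose, push and grip.
It also fails if it takes over 64 s, if anything falls off the work surface, if the arm or the gripper's body presses on something with over 40 N, if the wrist force passes 120 N, or if a joint passes its speed limit or range.

## Working session

There is one attempt and no reset: what is moved stays moved. The work goes in short steps, Python scripts to look and compute and a tool call to move; the robot and the scene stay as the last step left them, time stands still between calls to the robot, and variables do not carry over. Pictures are saved under pics/ and viewed, and the job is handed in when it is done.

Besides the shell and the picture viewer there is one more tool, called after "Request:" by a JSON object that holds its "method" and its "body". play_rows: Moves the arm, as the interface text tells. Its arguments: {"type":"object","properties":{"increments":{"type":"array"}},"required":["increments"]}

```bash
mkdir -p pics
python3 - <<'E'
from rig import *
import cv2,numpy as np,pickle
s=read_state();print(s)
for n in("side","top"):
    c=camera(n);cv2.imwrite(f"pics/{n}0.png",cv2.resize(c["frame"][:,:,::-1],(800,600),interpolation=cv2.INTER_CUBIC))
    pickle.dump(c,open(f"{n}0.pkl","wb"));print(n,c["camera_matrix"],c["D"],c["cam_to_world"])
E
```

```text
{'time': 0.0, 'joint_pos': array([-1.22656185e+00,  4.91597733e-01,  1.55943275e+00,  8.04010133e-06,
        1.09170258e+00, -1.05589058e-01]), 'joint_velocities': array([-0.00074134,  0.00164828, -0.0009333 ,  0.00018953,  0.00178812,
        0.00052997]), 'effort': array([ 1.09874298e-03, -6.18441296e+01, -2.61579287e+01, -4.50482992e-05,
        4.13849877e-03,  2.11036581e-05]), 'tool_pos': array([ 0.27173633, -0.56268674,  0.30330973]), 'tool_rot': array([ 9.74814044e-01,  2.23018508e-01, -6.43363522e-05, -5.66577720e-04]), 'contact_force': array([-0.03618491,  0.16930655,  0.44464735]), 'torque': array([-0.04654716, -0.04823761, -0.0187396 ]), 'grip_width': 0.08516556963400788}
side [[476.02421317   0.         251.741537  ]
 [  0.         476.02421317 197.16890818]
 [  0.           0.           1.        ]] [-0.08104173  0.          0.          0.          0.        ] [[-8.45231397e-01 -2.53837024e-01  4.70266575e-01 -2.07347061e-03]
 [-5.34400459e-01  4.01169599e-01 -7.43961762e-01  7.80819548e-01]
 [ 1.88386227e-04 -8.80130512e-01 -4.74731762e-01  6.20404092e-01]
 [ 0.00000000e+00  0.00000000e+00  0.00000000e+00  1.00000000e+00]]
top [[461.79400956   0.         253.97555279]
 [  0.         461.79400956 186.28492774]
 [  0.           0.           1.        ]] [-0.13839379  0.          0.          0.          0.        ] [[-0.0209109  -0.9992592   0.0323076   0.46463635]
 [-0.99959159  0.02026645 -0.0201478  -0.02046846]
 [ 0.01947812 -0.03271571 -0.99927488  1.00345292]
 [ 0.          0.          0.          1.        ]]
```

View pics/side0.png

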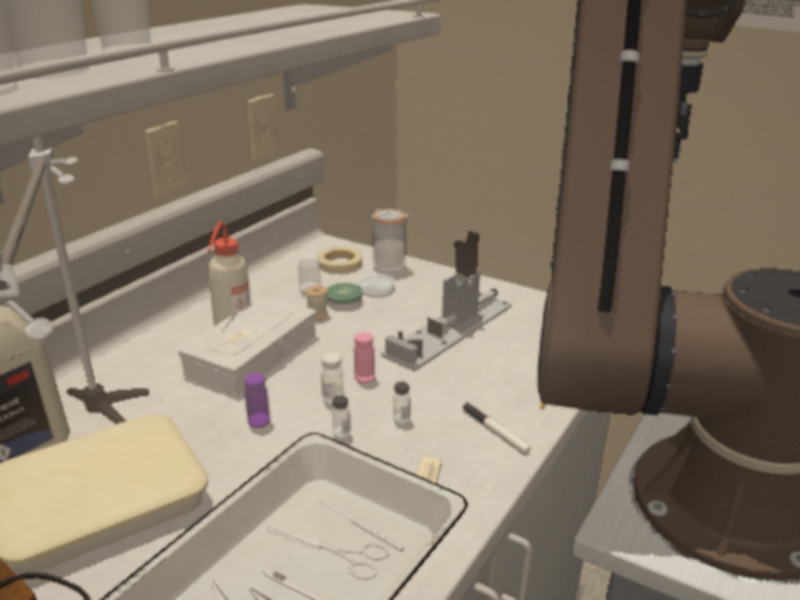

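View pics/top0.png

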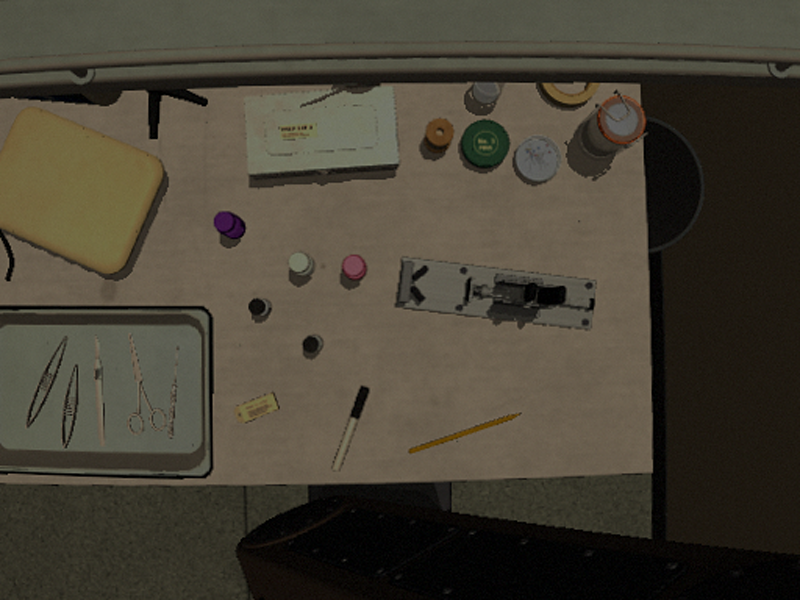

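Candidates for vial_large, as pixels in the 800x600 top view:
- White cap at (300,265), also side (332,378). It fits the description.
- Pink look-alike at (353,267).
- Purple look-alike at (230,225).
- Two small dark-capped vials at (260,307) and (312,344).
- Clear beaker at (485,95), which has no cap.

The clamp's V is at about (415,285), with its +x pointing left in the image. Next I'll check close crops.

```bash
cat > h.py <<'E'
import cv2,numpy as np,pickle
from scipy.optimize import least_squares
def crop(c,x0,y0,x1,y1,name,k=None):
    k=k or min(800/(x1-x0),600/(y1-y0)); im=c["frame"][y0:y1,x0:x1,::-1]
    im=np.clip(im.astype(float)*1.6,0,255).astype(np.uint8)
    im=cv2.resize(im,None,fx=k,fy=k,interpolation=cv2.INTER_CUBIC)
    st=10 if x1-x0<=130 else 20
    for x in range((x0//st+1)*st,x1,st):
        cv2.line(im,(int((x-x0)*k),0),(int((x-x0)*k),6),(0,0,255),1);cv2.putText(im,str(x),(int((x-x0)*k)-10,18),0,.4,(0,0,255),1)
    for y in range((y0//st+1)*st,y1,st):
        cv2.line(im,(0,int((y-y0)*k)),(6,int((y-y0)*k)),(0,0,255),1);cv2.putText(im,str(y),(8,int((y-y0)*k)+4),0,.4,(0,0,255),1)
    cv2.imwrite(name,im)
def ray(c,uv):
    n=cv2.undistortPoints(np.array([[uv]],float),c["camera_matrix"],np.array(c["D"],float))[0,0]
    T=c["cam_to_world"];return T[:3,3],T[:3,:3]@np.array([n[0],n[1],1])
def onz(c,uv,z):
    o,d=ray(c,uv);return o+d*(z-o[2])/d[2]
def proj(c,P):
    T=np.linalg.inv(c["cam_to_world"]);r,_=cv2.Rodrigues(T[:3,:3])
    return cv2.projectPoints(np.array(P,float).reshape(-1,1,3),r,T[:3,3],c["camera_matrix"],np.array(c["D"],float))[0][:,0]
E
python3 - <<'E'
from h import *
t=pickle.load(open("top0.pkl","rb"));s=pickle.load(open("side0.pkl","rb"))
crop(t,150,145,250,220,"pics/tv.png");crop(t,250,155,390,215,"pics/tc.png")
crop(s,190,190,340,290,"pics/sv.png")
E
```

```text
(no output)
```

View pics/tv.png

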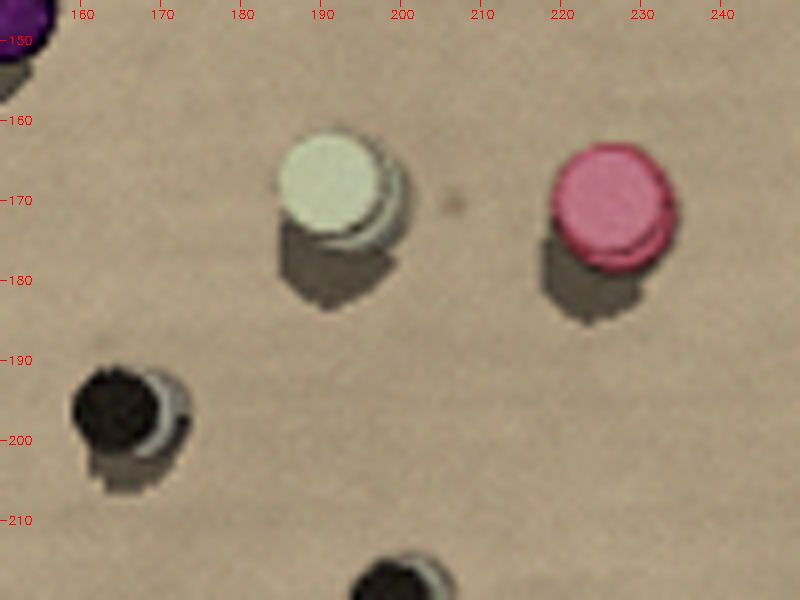

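View pics/tc.png

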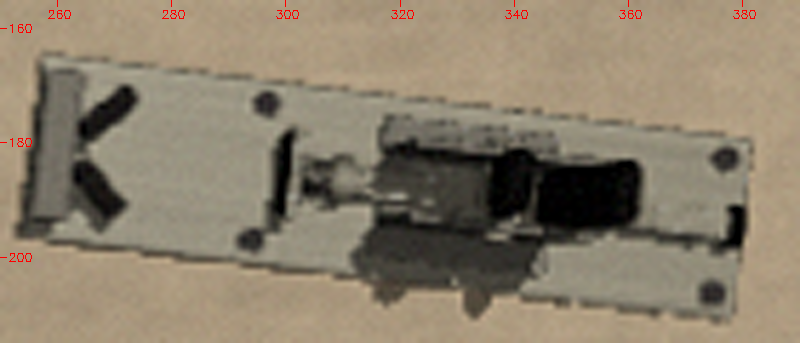

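View pics/sv.png

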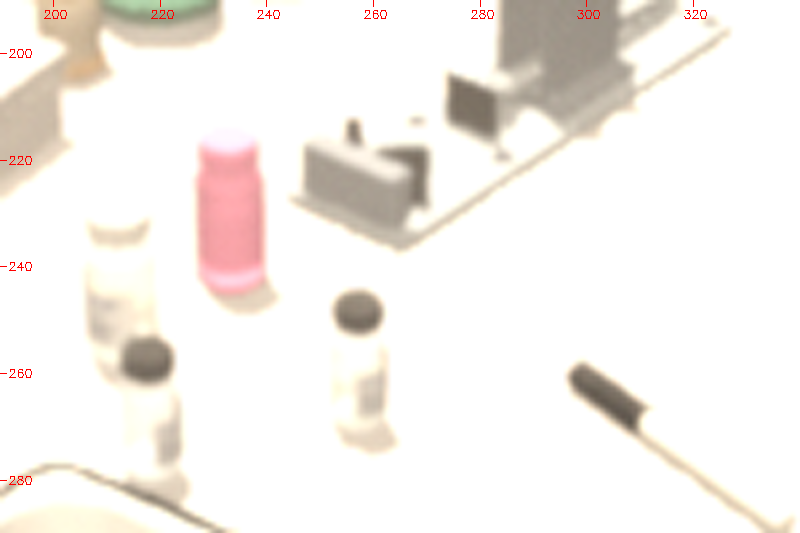

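The crops confirm that the white-capped clear vial, cap at top px (191,167.5), is the large vial. The V opens to the right in the top image, so clamp +x is about world +y. Next step is to compute the poses.

Run:
```python
from h import *
t=pickle.load(open("top0.pkl","rb"));s=pickle.load(open("side0.pkl","rb"))
q=lambda u,v,x0,y0,k:(x0+(u+.5)/k-.5,y0+(v+.5)/k-.5)
print("vial top",onz(t,q(330,183,150,145,8),.073))
print("vial body base edge check")
print("s cap",onz(s,q(118,222,190,190,5.333),.073))
print("small1",onz(t,q(115,410,150,145,8),.059),"small2",onz(t,q(390,598,150,145,8),.059),"pink",onz(t,q(607,198,150,145,8),.073))
k=800/140
cr=[(42,53),(18,237),(752,140),(733,320)]
loc=np.array([[165,-35],[165,35],[-110,-35],[-110,35]])*1e-3  # placeholder sign of y
P=np.array([onz(t,q(u,v,250,155,k),.008) for u,v in cr]);print(P)
# clamp +x=world+y => clamp y = z cross x = world -x ; image top(=+x world) => clamp y=-35
def f(p):
    c,s_=np.cos(p[2]),np.sin(p[2]);R=np.array([[c,-s_],[s_,c]])
    return ((loc@R.T+p[:2])-P[:,:2]).ravel()
r=least_squares(f,[.5,0,1.57]);print(r.x,np.degrees(r.x[2]),r.fun*1e3)
# side check corner: near corner side crop (403,248),k=5.333, left corner (293,198), far right (725,30)
print([onz(s,q(u,v,190,190,800/150),.008) for u,v in[(403,248),(293,198),(727,32)]])
p=r.x;c,s_=np.cos(p[2]),np.sin(p[2]);R=np.array([[c,-s_],[s_,c]])
np.save("clamp.npy",p)
for n,x,y in[("seat",.125,0),("sq",-.0167,0)]:print(n,R@[x,y]+p[:2])
# verify V and handle proj
def W(x,y,z):return np.r_[R@[x,y]+p[:2],z]
print("handle top",proj(t,[W(-.031,-.011,.16),W(-.031,.011,.16),W(-.021,-.011,.16)]),"block",proj(t,[W(.163,-.028,.036),W(.163,.028,.036)]))
print("pad face ram0 top edges",proj(t,[W(.071,-.017,.038),W(.071,.017,.038)]))
```

```text
vial top [0.53537768 0.08752239 0.073     ]
vial body base edge check
s cap [0.53052274 0.09855038 0.073     ]
small1 [0.47938869 0.14533877 0.059     ] small2 [0.42999175 0.07560019 0.059     ] pink [0.53014404 0.01763706 0.073     ]
[[ 0.54517443 -0.04795593  0.008     ]
 [ 0.47579018 -0.03742928  0.008     ]
 [ 0.50695464 -0.31993034  0.008     ]
 [ 0.43813269 -0.3104837   0.008     ]]
[ 0.4877125  -0.20618594  1.43215311] 82.0563286918039 [ 0.00513276  0.34974364  0.06107959 -0.50294164  0.22007294 -0.03706737
 -0.2862853   0.19026538]
[array([ 0.47471387, -0.03260696,  0.008     ]), array([ 0.53851895, -0.04162192,  0.008     ]), array([ 0.43817666, -0.29490382,  0.008     ])]
seat [ 0.50498743 -0.08238538]
sq [ 0.48540457 -0.22272569]
handle top [[362.45219208 182.78046294]
 [361.16913496 194.58450633]
 [357.18441033 182.13901392]] block [[257.67104673 166.19383266]
 [254.54137173 192.669121  ]]
pad face ram0 top edges [[300.55425888 176.53212973]
 [298.71487163 192.60281765]]
```

Run:
```python
from h import *
s=pickle.load(open("side0.pkl","rb"));t=pickle.load(open("top0.pkl","rb"))
p=np.load("clamp.npy");c,s_=np.cos(p[2]),np.sin(p[2]);R=np.array([[c,-s_],[s_,c]])
def W(x,y,z):return np.r_[R@[x,y]+p[:2],z]
P=[W(.165,-.035,.008),W(.165,.035,.008),W(-.11,-.035,.008),W(-.11,.035,.008),W(-.031,.011,.16),W(-.031,-.011,.16),W(-.021,.011,.16),W(.163,.028,.036),W(.163,-.028,.036)]
v=np.array([.5354,.0875]);
th=np.linspace(0,6.28,24)
P+=[[v[0]+.014*np.cos(a),v[1]+.014*np.sin(a),.073] for a in th]+[[v[0]+.016*np.cos(a),v[1]+.016*np.sin(a),.0] for a in th]
for c,n,b in((s,"s",(190,140,340,280)),(t,"t",(150,145,390,245))):
    d=dict(c);x0,y0,x1,y1=b;k=min(800/(x1-x0),600/(y1-y0))
    im=cv2.resize(c["frame"][y0:y1,x0:x1,::-1],None,fx=k,fy=k,interpolation=cv2.INTER_CUBIC)
    for q in proj(c,P):cv2.circle(im,tuple(int(round(a)) for a in ((q-[x0,y0]+.5)*k)),2,(0,255,0),-1)
    cv2.imwrite(f"pics/ov_{n}.png",im)
```

```text
(no output)
```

View pics/ov_s.png

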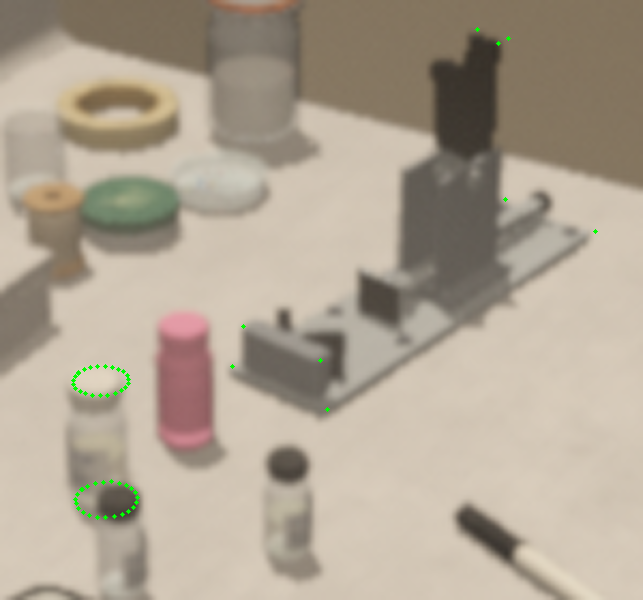

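View pics/ov_t.png

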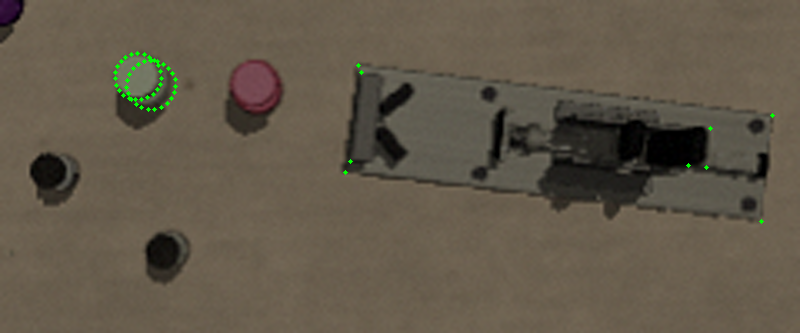

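The overlay fits the plate, handle and vial in the top view to under 1 mm. The side view is off by about 2 px, so I'll rely on the top camera and keep the side one for checks. Next I'll compute the moves.

```bash
cat >> h.py <<'E'
from scipy.spatial.transform import Rotation as Rn
def plan(pos,heading_y,s=None):
    """heading_y: world heading (deg) of tool y, tool pointing down. Prints turn (units 5deg) and shift in units after/before the turn"""
    from rig import read_state
    s=s or read_state();R0=Rn.from_quat(s["tool_rot"])
    h=np.radians(heading_y);y=np.array([np.cos(h),np.sin(h),0]);z=np.array([0,0,-1.]);x=np.cross(y,z)
    R1=Rn.from_matrix(np.c_[x,y,z]);d=np.array(pos)-s["tool_pos"]
    print("pos",s["tool_pos"],"rotvec u",(R0.inv()*R1).as_rotvec(degrees=True)/5,"\n shift u in old frame",R0.inv().apply(d)/.025,"in new frame",R1.inv().apply(d)/.025)
    print(" F",s["contact_force"].round(1),"w",round(s["grip_width"]*1e3,1),"t",round(s["time"],2))
E
python3 - <<'E'
import rig;print([n for n in dir(rig) if n[0]!='_'])
print(getattr(rig,"hold_point_z",None))
from h import *
plan([.5354,.0875,.25],-8)
E
```

```text
['PlanningError', 'camera', 'hold_point_z', 'read_state', 'sign_off']
0.0539
pos [ 0.27172371 -0.5626968   0.30338855] rotvec u [-9.89749634e-03 -6.97848915e-03 -1.12458902e+01] 
 shift u in old frame [ 20.80519436 -18.83350725   2.1571118 ] in new frame [27.22263096  6.82481233  2.13554189]
 F [-0.5  0.7 -0.9] w 85.3 t 0.1
```

Request:
{"method": "play_rows", "body": {"increments": [[[0,0,0],[0,0,-1],85],[[0,0,0],[0,0,-1],85],[[0,0,0],[0,0,-1],85],[[0,0,0],[0,0,-1],85],[[0,0,0],[0,0,-1],85],[[0,0,0],[0,0,-1],85],[[0,0,0],[0,0,-1],85],[[0,0,0],[0,0,-1],85],[[0,0,0],[0,0,-1],85],[[0,0,0],[0,0,-1],85],[[0,0,0],[0,0,-1],85],[[0,0,0],[0,0,-0.25],85],[[0.9,0.23,0],[0,0,0],85],[[0.9,0.23,0],[0,0,0],85],[[0.9,0.23,0],[0,0,0],85],[[0.9,0.23,0],[0,0,0],85],[[0.9,0.23,0],[0,0,0],85],[[0.9,0.23,0],[0,0,0],85],[[0.9,0.23,0],[0,0,0],85],[[0.9,0.23,0],[0,0,0],85]]}}

```text
time: 1.77
tool_pos: [0.3425, -0.3898, 0.3038]
tool_rot: [0.755, 0.655, 0.0, -0.0]
contact_force: [0.5, -1.3, 0.9]
grip_width: 0.0852
```

Request:
{"method": "play_rows", "body": {"increments": [[[1,0.25,0],[0,0,0],85],[[1,0.25,0],[0,0,0],85],[[1,0.25,0],[0,0,0],85],[[1,0.25,0],[0,0,0],85],[[1,0.25,0],[0,0,0],85],[[1,0.25,0],[0,0,0],85],[[1,0.25,0],[0,0,0],85],[[1,0.25,0],[0,0,0],85],[[1,0.25,0],[0,0,0],85],[[1,0.25,0],[0,0,0],85],[[1,0.25,0],[0,0,0],85],[[1,0.25,0],[0,0,0],85],[[1,0.25,0],[0,0,0],85],[[1,0.25,0],[0,0,0],85],[[1,0.25,0],[0,0,0],85],[[1,0.25,0],[0,0,0],85],[[1,0.25,0],[0,0,0],85],[[1,0.25,0],[0,0,0],85],[[0,0,0],[0,0,0],85]]}}

```text
time: 3.35
tool_pos: [0.5172, 0.0421, 0.3037]
tool_rot: [0.754, 0.656, 0.0, -0.0]
contact_force: [0.1, 0.6, -0.2]
grip_width: 0.085
```

Run:
```python
from h import *
plan([.5354,.0875,.25],-8)
```

```text
pos [0.51716735 0.0420751  0.30372628] rotvec u [ 0.0043451  -0.00630979  0.00869325] 
 shift u in old frame [1.89927283 0.46995792 2.15027552] in new frame [1.90081279 0.46933161 2.14905121]
 F [ 0.1  0.6 -0.2] w 85.0 t 3.35
```

Request:
{"method": "play_rows", "body": {"increments": [[[1,0.25,0],[0,0,0],85],[[0.9,0.22,0],[0,0,0],85],[[0,0,0.8],[0,0,0],85],[[0,0,1],[0,0,0],85],[[0,0,1],[0,0,0],85],[[0,0,1],[0,0,0],85],[[0,0,0.5],[0,0,0],85],[[0,0,0],[0,0,0],85]]}}

```text
time: 4.02
tool_pos: [0.5334, 0.084, 0.1938]
tool_rot: [0.755, 0.656, -0.002, -0.001]
contact_force: [-0.4, 0.1, 0.5]
grip_width: 0.085
```

Run:
```python
from h import *
from rig import camera
plan([.5354,.0875,.108],-8)
s=camera("side");pickle.dump(s,open("s1.pkl","wb"));crop(s,150,130,310,250,"pics/s1.png")
t=camera("top");pickle.dump(t,open("t1.pkl","wb"));crop(t,110,120,270,240,"pics/t1.png")
```

```text
pos [0.53340994 0.08404272 0.19377494] rotvec u [-0.05417318  0.01152163 -0.01596296] 
 shift u in old frame [0.15156743 0.07559159 3.43052757] in new frame [0.1480238  0.05958129 3.4309977 ]
 F [-0.4  0.1  0.5] w 85.0 t 4.02
```

View pics/s1.png

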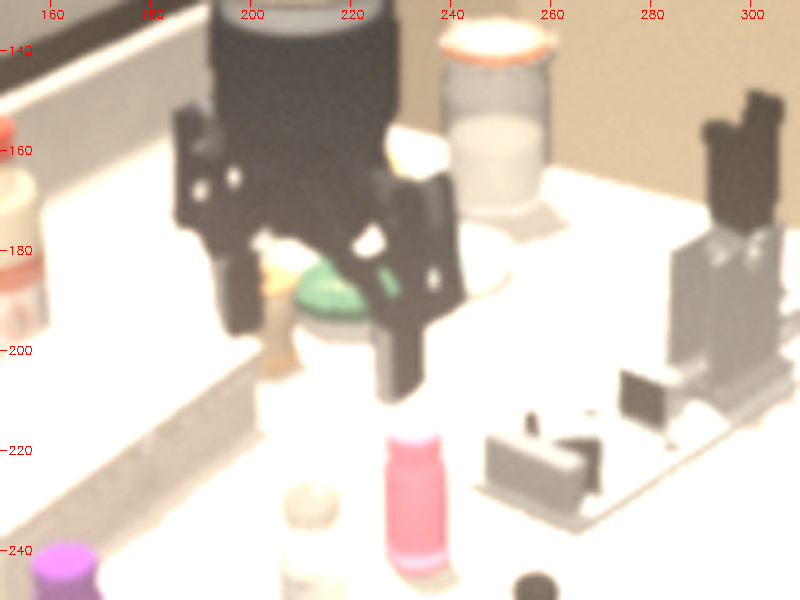

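View pics/t1.png

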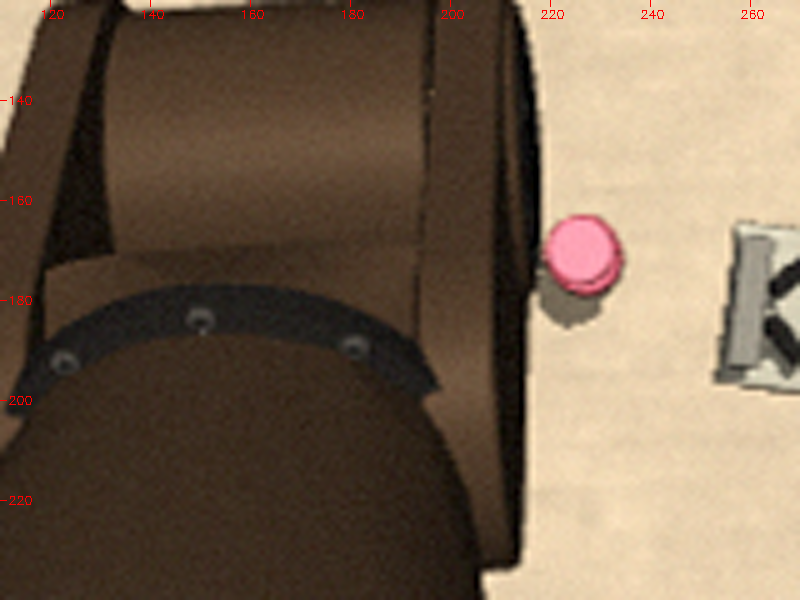

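Run:
```python
from h import *
s=pickle.load(open("s1.pkl","rb"))
h=np.radians(-8);y=np.array([np.cos(h),np.sin(h),0]);x=np.array([-np.sin(h),np.cos(h),0])
p=np.array([.5334,.084,0])
for z in(.121,.134):
  print(z,proj(s,[p+y*a+x*b+[0,0,z] for a in(-.0425,.0425) for b in (-.011,.011)]+[p+[0,0,z]]).round(1).tolist())
print(proj(s,[[.5354,.0875,.073]]))
plan([.5354,.0875,.108],-8)
```

```text
0.121 [[232.1, 213.1], [224.9, 217.2], [203.4, 200.4], [196.1, 204.1], [213.8, 208.5]]
0.134 [[232.0, 207.7], [224.7, 211.7], [203.1, 195.1], [195.8, 198.8], [213.6, 203.2]]
[[212.94970557 228.2540848 ]]
pos [0.53448245 0.08417135 0.19647698] rotvec u [-0.00702205  0.00262592 -0.00957959] 
 shift u in old frame [0.13778473 0.01986839 3.53903618] in new frame [0.13695799 0.01781453 3.5390792 ]
 F [ 0.5 -0.4  1. ] w 84.9 t 4.12
```

Request:
{"method": "play_rows", "body": {"increments": [[[0.15,0.03,0.6],[0,0,0],85],[[0,0,1],[0,0,0],85],[[0,0,1],[0,0,0],85],[[0,0,0.9],[0,0,0],85],[[0,0,0],[0,0,0],85],[[0,0,0],[0,0,0],85]]}}

```text
time: 4.62
tool_pos: [0.536, 0.088, 0.1095]
tool_rot: [0.755, 0.656, -0.0, -0.0]
contact_force: [0.6, 0.4, 0.9]
grip_width: 0.085
```

Run:
```python
from h import *
from rig import camera
plan([.5354,.0875,.108],-8)
s=camera("side");pickle.dump(s,open("s2.pkl","wb"));crop(s,170,170,270,245,"pics/s2.png")
```

```text
pos [0.53595013 0.08795633 0.10952214] rotvec u [-0.00290479  0.00173377 -0.00164724] 
 shift u in old frame [-0.02113165 -0.01923226  0.06089377] in new frame [-0.0211381  -0.01925073  0.0608857 ]
 F [0.6 0.4 0.9] w 85.0 t 4.62
```

View pics/s2.png

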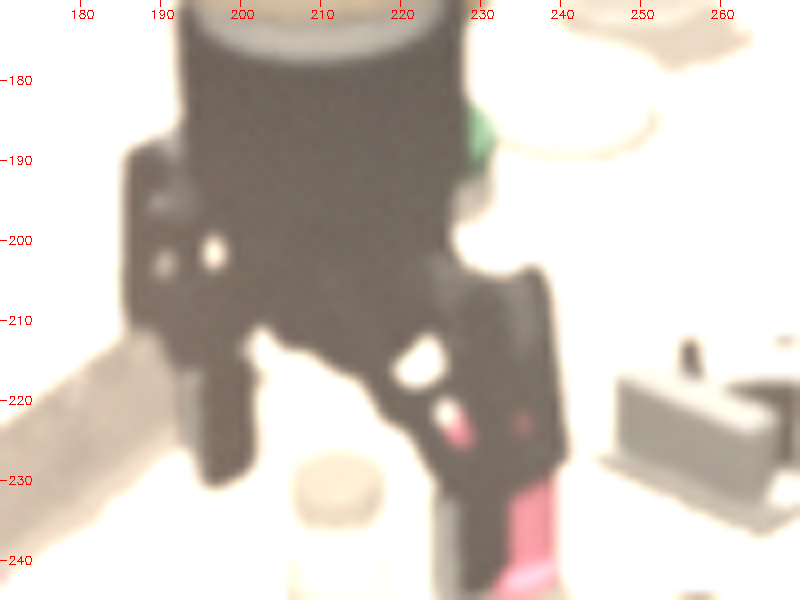

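Request:
{"method": "play_rows", "body": {"increments": [[[0,0,0.24],[0,0,0],85],[[0,0,0],[0,0,0],70],[[0,0,0],[0,0,0],60],[[0,0,0],[0,0,0],50],[[0,0,0],[0,0,0],42],[[0,0,0],[0,0,0],36],[[0,0,0],[0,0,0],30],[[0,0,0],[0,0,0],25],[[0,0,0],[0,0,0],25],[[0,0,0],[0,0,0],25],[[0,0,0],[0,0,0],25]]}}

```text
time: 5.58
tool_pos: [0.5357, 0.0881, 0.1033]
tool_rot: [0.755, 0.656, 0.0, 0.0]
contact_force: [-1.2, 0.4, 5.3]
grip_width: 0.0307
```

Request:
{"method": "play_rows", "body": {"increments": [[[0,0,0],[0,0,0],25],[[0,0,-0.4],[0,0,0],25],[[0,0,-0.6],[0,0,0],25],[[0,0,-1],[0,0,0],25],[[0,0,-1],[0,0,0],25],[[0,0,0],[0,0,0],25]]}}

```text
time: 6.08
tool_pos: [0.5369, 0.0882, 0.1823]
tool_rot: [0.755, 0.656, 0.002, 0.002]
contact_force: [0.1, -0.3, -0.1]
grip_width: 0.0308
```

Run:
```python
from h import *
from rig import camera
plan([.505,-.082,.17],-8)
s=camera("side");pickle.dump(s,open("s3.pkl","wb"));crop(s,170,150,290,240,"pics/s3.png")
```

```text
pos [0.53686579 0.08820305 0.18234004] rotvec u [ 0.06852466 -0.01165352  0.00531352] 
 shift u in old frame [-6.91961014 -0.32085303  0.48466463] in new frame [-6.91926007 -0.31471955  0.49360179]
 F [ 0.1 -0.3 -0.1] w 30.8 t 6.08
```

View pics/s3.png

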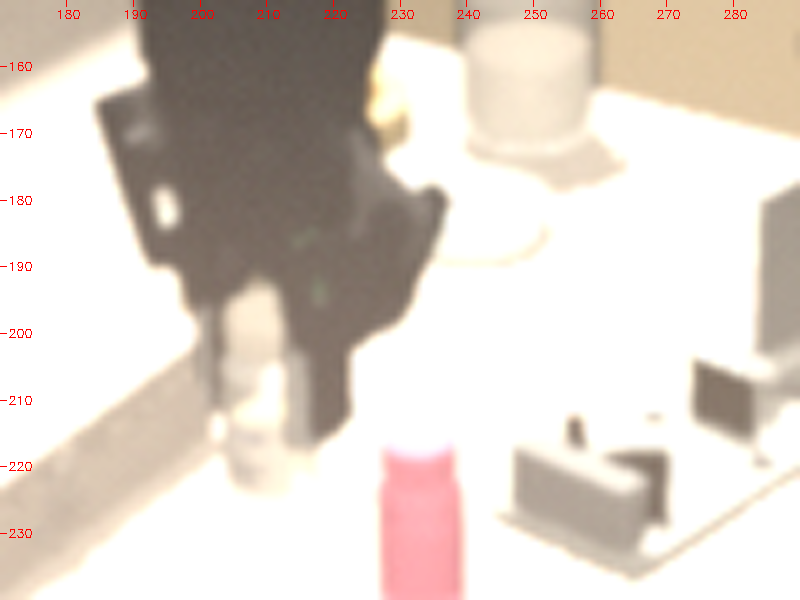

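Request:
{"method": "play_rows", "body": {"increments": [[[0,0,-1],[0,0,0],25],[[0,0,-1],[0,0,0],25],[[-0.5,0,0],[0,0,0],25],[[-1,0,0],[0,0,0],25],[[-1,0,0],[0,0,0],25],[[-1,0,0],[0,0,0],25],[[-1,0,0],[0,0,0],25],[[-1,0,0],[0,0,0],25],[[-1,-0.3,0],[0,0,0],25],[[-0.5,0,0],[0,0,0],25],[[0,0,0],[0,0,0],25],[[0,0,0.8],[0,0,0],25],[[0,0,0.8],[0,0,0],25],[[0,0,0.8],[0,0,0],25],[[0,0,0],[0,0,0],25],[[0,0,0],[0,0,0],25]]}}

```text
time: 7.47
tool_pos: [0.5039, -0.0836, 0.1673]
tool_rot: [0.754, 0.656, -0.001, -0.001]
contact_force: [0.1, 0.2, -0.1]
grip_width: 0.0303
```

Run:
```python
from h import *
from rig import camera
plan([.5047,-.0858,.1113],-7.94)
s=camera("side");pickle.dump(s,open("s4.pkl","wb"));crop(s,210,140,330,230,"pics/s4.png")
```

```text
pos [ 0.50391511 -0.08355095  0.16725949] rotvec u [-0.02624038 -0.00421217 -0.00228745] 
 shift u in old frame [-0.0855762   0.04866412  2.2382426 ] in new frame [-0.08476264  0.0435216   2.23837945]
 F [ 0.1  0.2 -0.1] w 30.3 t 7.47
```

View pics/s4.png

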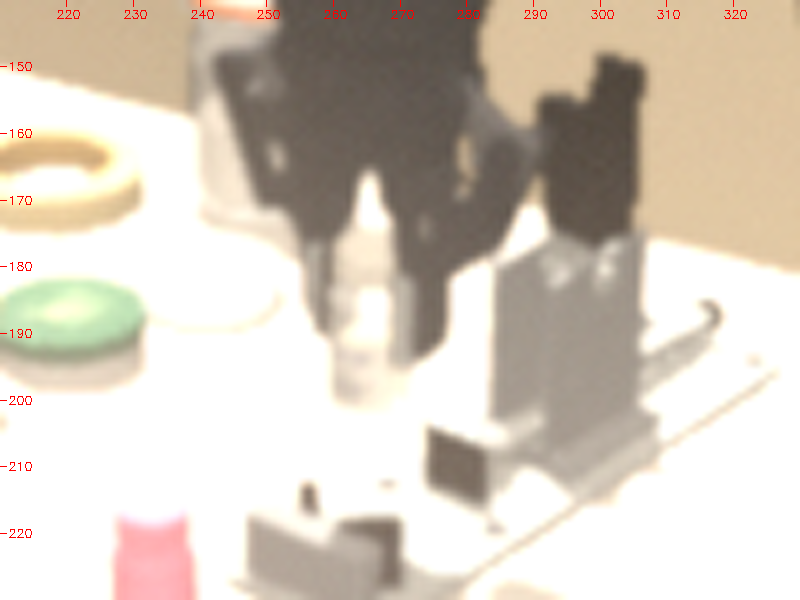

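Request:
{"method": "play_rows", "body": {"increments": [[[-0.09,0.05,0.4],[0,0,0],25],[[0,0,0.6],[0,0,0],25],[[0,0,0.6],[0,0,0],25],[[0,0,0.4],[0,0,0],25],[[0,0,0],[0,0,0],25],[[0,0,0],[0,0,0],25]]}}

```text
time: 8.02
tool_pos: [0.505, -0.0866, 0.1179]
tool_rot: [0.755, 0.656, -0.0, -0.0]
contact_force: [-0.7, -0.1, 0.1]
grip_width: 0.0303
```

Run:
```python
from h import *
from rig import camera
plan([.5047,-.0858,.1113],-7.94)
s=camera("side");pickle.dump(s,open("s5.pkl","wb"));crop(s,230,160,310,220,"pics/s5.png")
```

```text
pos [ 0.50501961 -0.08658711  0.11793481] rotvec u [-0.00256921  0.00040597 -0.00629886] 
 shift u in old frame [ 0.02941681 -0.01696782  0.26539525] in new frame [ 0.02941675 -0.01701116  0.26539248]
 F [-0.7 -0.1  0.1] w 30.3 t 8.02
```

View pics/s5.png

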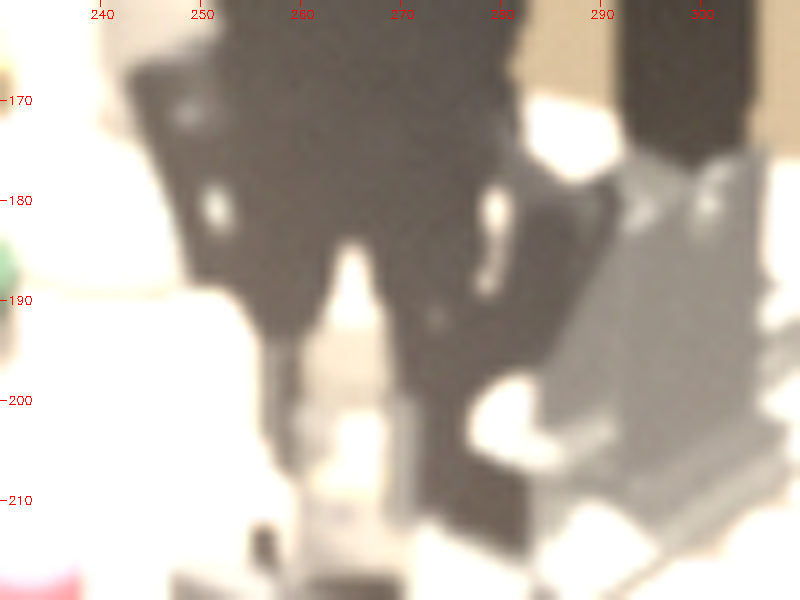

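Saturated, but the vial hangs between the V flanks without contact. I'll lower it in small steps.

Request:
{"method": "play_rows", "body": {"increments": [[[0,-0.02,0.12],[0,0,0],25],[[0,0,0.08],[0,0,0],25],[[0,0,0],[0,0,0],25],[[0,0,0],[0,0,0],25]]}}

```text
time: 8.4
tool_pos: [0.5044, -0.0866, 0.1131]
tool_rot: [0.755, 0.656, 0.0, 0.0]
contact_force: [0.6, 0.6, -0.5]
grip_width: 0.0306
```

Request:
{"method": "play_rows", "body": {"increments": [[[0,0,0.04],[0,0,0],25],[[0,0,0],[0,0,0],25],[[0,0,0],[0,0,0],25]]}}

```text
time: 8.65
tool_pos: [0.5044, -0.0865, 0.1119]
tool_rot: [0.755, 0.656, -0.0, 0.0]
contact_force: [-0.1, -0.3, -0.7]
grip_width: 0.0306
```

Request:
{"method": "play_rows", "body": {"increments": [[[0,0,0.02],[0,0,0],25],[[0,0,0],[0,0,0],25],[[0,0,0],[0,0,0],25]]}}

```text
time: 8.9
tool_pos: [0.5044, -0.0865, 0.1114]
tool_rot: [0.755, 0.656, -0.0, 0.0]
contact_force: [0.3, 0.4, -0.1]
grip_width: 0.0306
```

Request:
{"method": "play_rows", "body": {"increments": [[[0.08,0,0],[0,0,0],25],[[0,0,0],[0,0,0],25],[[0,0,0],[0,0,0],25]]}}

```text
time: 9.15
tool_pos: [0.5047, -0.0844, 0.1114]
tool_rot: [0.755, 0.656, -0.0, 0.0]
contact_force: [0.3, -0.1, -0.4]
grip_width: 0.0304
```

Request:
{"method": "play_rows", "body": {"increments": [[[0.04,0,0],[0,0,0],25],[[0,0,0],[0,0,0],25],[[0,0,0],[0,0,0],25]]}}

```text
time: 9.4
tool_pos: [0.5048, -0.0835, 0.1114]
tool_rot: [0.755, 0.656, -0.0, 0.0]
contact_force: [0.1, 0.3, -0.3]
grip_width: 0.0306
```

Request:
{"method": "play_rows", "body": {"increments": [[[0.03,0,0],[0,0,0],25],[[0,0,0],[0,0,0],25],[[0,0,0],[0,0,0],25]]}}

```text
time: 9.65
tool_pos: [0.5052, -0.083, 0.1115]
tool_rot: [0.755, 0.656, 0.0, 0.0]
contact_force: [1.9, -2.0, 0.2]
grip_width: 0.0305
```

Request:
{"method": "play_rows", "body": {"increments": [[[0.02,0.03,0],[0,0,0],25],[[0,0,0],[0,0,0],25],[[0,0,0],[0,0,0],25]]}}

```text
time: 9.9
tool_pos: [0.5055, -0.0827, 0.1114]
tool_rot: [0.755, 0.656, -0.0, -0.0]
contact_force: [-2.2, -5.2, 0.7]
grip_width: 0.031
```

Request:
{"method": "play_rows", "body": {"increments": [[[0.03,0.02,0],[0,0,0],25],[[0,0,0],[0,0,0],25],[[0,0,0],[0,0,0],25]]}}

```text
time: 10.15
tool_pos: [0.5057, -0.0825, 0.1115]
tool_rot: [0.755, 0.656, -0.001, -0.0]
contact_force: [-5.1, -10.2, 2.9]
grip_width: 0.0305
```

Request:
{"method": "play_rows", "body": {"increments": [[[-0.02,-0.02,0],[0,0,0],25],[[0,0,0.02],[0,0,0],25],[[0,0,0],[0,0,0],25],[[0,0,0],[0,0,0],25]]}}

```text
time: 10.48
tool_pos: [0.5055, -0.0826, 0.1113]
tool_rot: [0.755, 0.656, -0.0, 0.0]
contact_force: [-3.6, -6.8, 6.5]
grip_width: 0.0303
```

Request:
{"method": "play_rows", "body": {"increments": [[[0,0,0.02],[0,0,0],25],[[0,0,0],[0,0,0],25],[[0,0,0],[0,0,0],25]]}}

```text
time: 10.73
tool_pos: [0.5055, -0.0826, 0.1112]
tool_rot: [0.755, 0.656, -0.0, 0.0]
contact_force: [-5.3, -7.7, 12.9]
grip_width: 0.0306
```

Request:
{"method": "play_rows", "body": {"increments": [[[0,0,-0.03],[0,0,0],30],[[0,0,0],[0,0,0],32],[[0,0,0],[0,0,0],34],[[0,0,0],[0,0,0],38],[[0,0,0],[0,0,0],44],[[0,0,0],[0,0,0],50],[[0,0,0],[0,0,0],58],[[0,0,0],[0,0,0],60],[[0,0,-0.4],[0,0,0],60],[[0,0,-0.8],[0,0,0],60],[[0,0,-1],[0,0,0],60],[[0,0,-1],[0,0,0],60],[[0,0,-1],[0,0,0],70],[[0,0,-1],[0,0,0],80],[[0,0,-1],[0,0,0],85],[[0,0,0],[0,0,0],85]]}}

```text
time: 12.07
tool_pos: [0.5066, -0.0823, 0.2711]
tool_rot: [0.755, 0.656, 0.002, 0.003]
contact_force: [0.2, 0.1, 0.6]
grip_width: 0.0851
```

Run:
```python
from h import *
from rig import camera
plan([.4854,-.2227,.25],82.06-180)
s=camera("side");pickle.dump(s,open("s6.pkl","wb"))
cv2.imwrite("pics/s6.png",cv2.resize(s["frame"][140:245,210:350,::-1],(800,600),interpolation=cv2.INTER_CUBIC))
```

```text
pos [ 0.50660355 -0.08232355  0.27112783] rotvec u [ 0.07381301 -0.05393943 17.99335119] 
 shift u in old frame [-5.67748809 -0.0671357   0.85091591] in new frame [-0.06436919  5.67838679  0.84511316]
 F [0.2 0.1 0.6] w 85.1 t 12.07
```

View pics/s6.png

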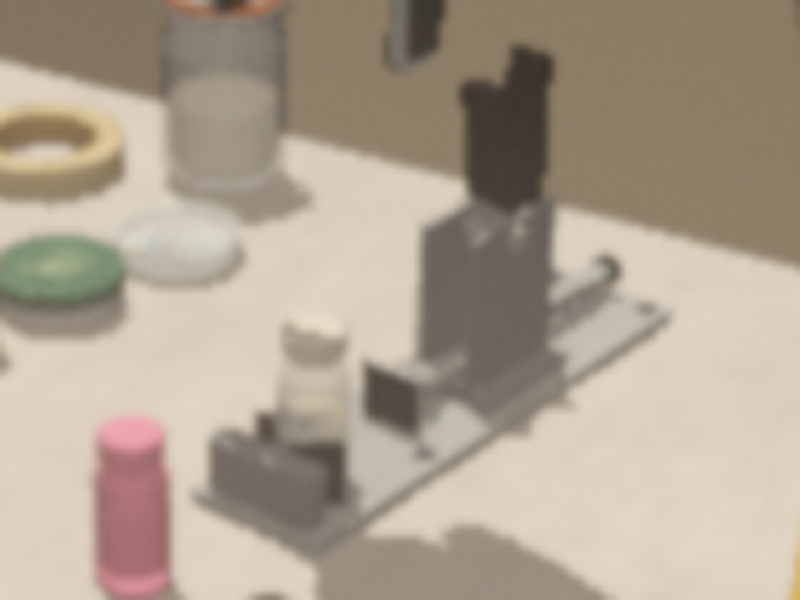

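The side view shows the vial upright in the V at about (315,400) and released. Next I'll turn 90° and go over the trigger.

Request:
{"method": "play_rows", "body": {"increments": [[[0,0,0],[0,0,1],85],[[0,0,0],[0,0,1],85],[[0,0,0],[0,0,1],85],[[0,0,0],[0,0,1],85],[[0,0,0],[0,0,1],85],[[0,0,0],[0,0,1],85],[[0,0,0],[0,0,1],85],[[0,0,0],[0,0,1],85],[[0,0,0],[0,0,1],85],[[0,0,0],[0,0,1],85],[[0,0,0],[0,0,1],85],[[0,0,0],[0,0,1],85],[[0,0,0],[0,0,1],85],[[0,0,0],[0,0,1],85],[[0,0,0],[0,0,1],85],[[0,0,0],[0,0,1],85],[[0,0,0],[0,0,1],85],[[0,0,0],[0,0,1],85],[[0,0,0],[0,0,0],85]]}}

```text
time: 13.7
tool_pos: [0.5054, -0.0821, 0.2656]
tool_rot: [0.997, -0.072, -0.001, -0.0]
contact_force: [0.2, -0.7, 0.4]
grip_width: 0.0849
```

Request:
{"method": "play_rows", "body": {"increments": [[[0,0.7,0],[0,0,0],85],[[0,1,0],[0,0,0],85],[[0,1,0],[0,0,0],85],[[0,1,0],[0,0,0],85],[[0,1,0],[0,0,0],85],[[0,1,0],[0,0,0],85],[[0,0,0],[0,0,0],85],[[0,0,0],[0,0,0],85]]}}

```text
time: 14.37
tool_pos: [0.4855, -0.224, 0.2656]
tool_rot: [0.998, -0.069, -0.0, -0.0]
contact_force: [0.2, -0.1, 0.2]
grip_width: 0.0852
```

Run:
```python
from h import *
from rig import camera
plan([.4854,-.2227,.189],82.06-180)
s=camera("side");pickle.dump(s,open("s7.pkl","wb"));t=camera("top")
pickle.dump(t,open("t7.pkl","wb"))
cv2.imwrite("pics/s7.png",cv2.resize(s["frame"][120:225,220:360,::-1],(800,600),interpolation=cv2.INTER_CUBIC))
cv2.imwrite("pics/t7.png",cv2.resize(t["frame"][110:260,230:430,::-1],(800,600),interpolation=cv2.INTER_CUBIC))
```

```text
pos [ 0.48550819 -0.22398837  0.26559266] rotvec u [-0.00509094  0.01104463 -0.00488044] 
 shift u in old frame [-0.00847324 -0.04907751  3.06373804] in new frame [-0.01140494 -0.05044286  3.06370635]
 F [ 0.2 -0.1  0.2] w 85.2 t 14.37
```

View pics/s7.png

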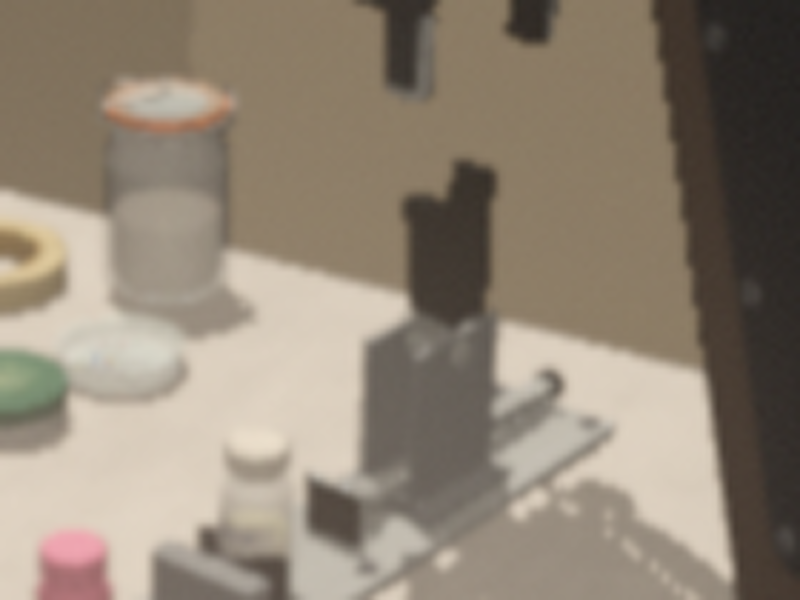

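View pics/t7.png

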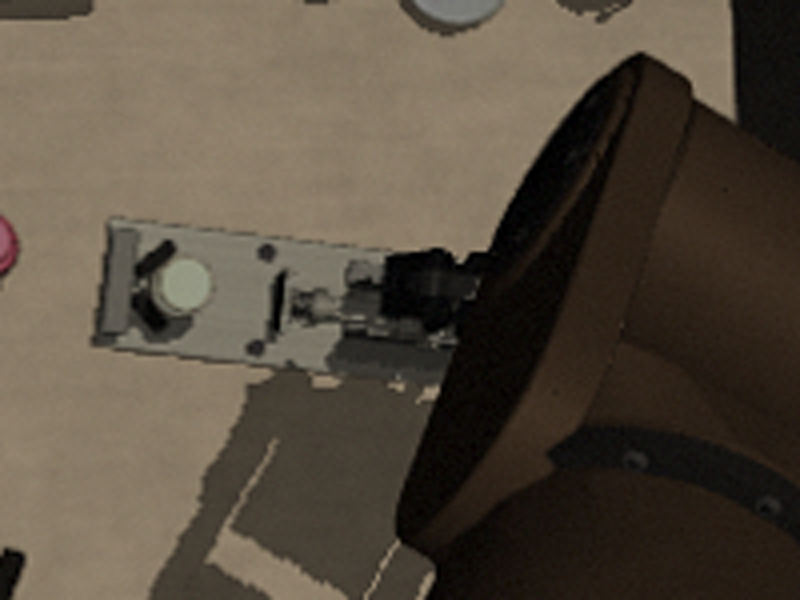

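Request:
{"method": "play_rows", "body": {"increments": [[[0,-0.05,0.6],[0,0,0],85],[[0,0,0.9],[0,0,0],85],[[0,0,0.9],[0,0,0],85],[[0,0,0.6],[0,0,0],85],[[0,0,0.06],[0,0,0],85],[[0,0,0],[0,0,0],70],[[0,0,0],[0,0,0],64],[[0,0,0],[0,0,0],64],[[0,0,0],[0,0,0],64]]}}

```text
time: 15.22
tool_pos: [0.4864, -0.222, 0.1907]
tool_rot: [0.998, -0.069, 0.001, 0.0]
contact_force: [0.1, -0.4, 0.1]
grip_width: 0.0639
```

```bash
cat >> h.py <<'E'
def look(n):
    from rig import camera
    t=camera("top");pickle.dump(t,open(f"t{n}.pkl","wb"))
    im=cv2.resize(t["frame"][155:215,250:330,::-1],(800,600),interpolation=cv2.INTER_CUBIC)
    cv2.imwrite(f"pics/t{n}.png",np.clip(im*1.5,0,255).astype(np.uint8))
    p=np.load("clamp.npy");c,s_=np.cos(p[2]),np.sin(p[2]);R=np.array([[c,-s_],[s_,c]])
    # intensity profile along clamp x, at pad top height, off the vial's axis
    xs=np.arange(.060,.118,.0005)
    for y in(-.013,.012):
        P=[np.r_[R@[x,y]+p[:2],.038] for x in xs];uv=proj(t,P).astype(np.float32)
        g=cv2.cvtColor(t["frame"],cv2.COLOR_RGB2GRAY).astype(np.float32)
        v=cv2.remap(g,uv[:,:1],uv[:,1:],cv2.INTER_LINEAR)[:,0]
        dark=v<(np.percentile(v,80)+v.min())/2
        i=np.where(dark)[0];print(" y",y,"dark x mm:",[round(xs[a]*1e3,1) for k,a in enumerate(i) if k==0 or k==len(i)-1 or i[k-1]!=a-1 or i[k+1]!=a+1])
E
python3 - <<'E'
from h import *
plan([.4854,-.2227,.189],82.06-180)
look("8")
E
```

```text
pos [ 0.48643093 -0.22200633  0.19066962] rotvec u [ 0.00874787 -0.01806754 -0.0027827 ] 
 shift u in old frame [-0.03710611  0.03313524  0.06675167] in new frame [-0.03700889  0.03317721  0.06678479]
 F [ 0.1 -0.4  0.1] w 63.9 t 15.22
 y -0.013 dark x mm: [np.float64(69.0), np.float64(73.5)]
 y 0.012 dark x mm: [np.float64(70.0), np.float64(75.5)]
```

View pics/t8.png

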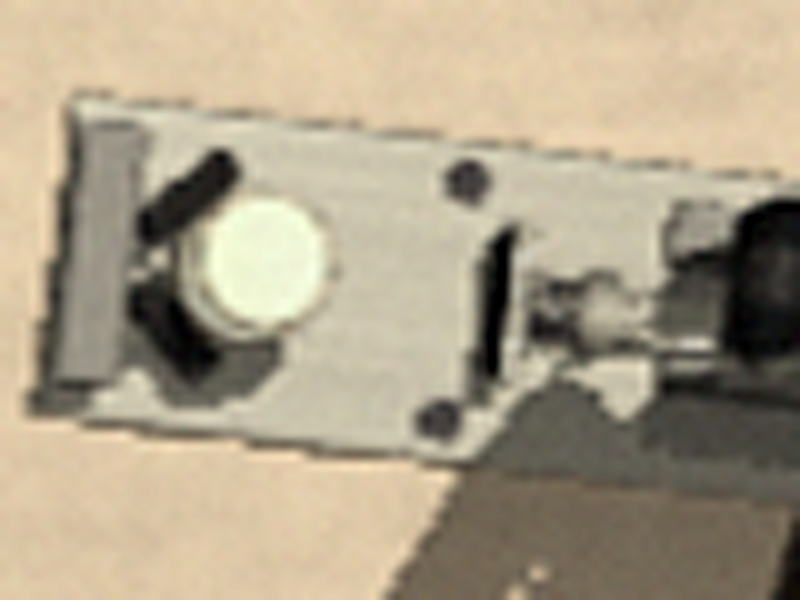

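Request:
{"method": "play_rows", "body": {"increments": [[[-0.03,0.03,0.06],[0,0,0],64],[[0,0,0],[0,0,0],56],[[0,0,0],[0,0,0],48],[[0,0,0],[0,0,0],40],[[0,0,0],[0,0,0],34],[[0,0,0],[0,0,0],28],[[0,0,0],[0,0,0],28],[[0,0,0],[0,0,0],28],[[0,0,0],[0,0,0],28]]}}

```text
time: 16.02
tool_pos: [0.4854, -0.2213, 0.1888]
tool_rot: [0.998, -0.07, -0.0, -0.001]
contact_force: [0.9, 12.5, 12.5]
grip_width: 0.0288
```

Run:
```python
from h import *
plan([.4854,-.2227,.189],82.06-180)
look("9")
```

```text
pos [ 0.48536586 -0.22132683  0.18880731] rotvec u [-0.02839276  0.00248146 -0.01903394] 
 shift u in old frame [ 0.00902825  0.05417724 -0.00784399] in new frame [ 0.00893991  0.05421143 -0.00770776]
 F [ 0.9 12.5 12.5] w 28.8 t 16.02
 y -0.013 dark x mm: [np.float64(81.0), np.float64(84.5)]
 y 0.012 dark x mm: [np.float64(66.5), np.float64(81.0), np.float64(87.0)]
```

View pics/t9.png

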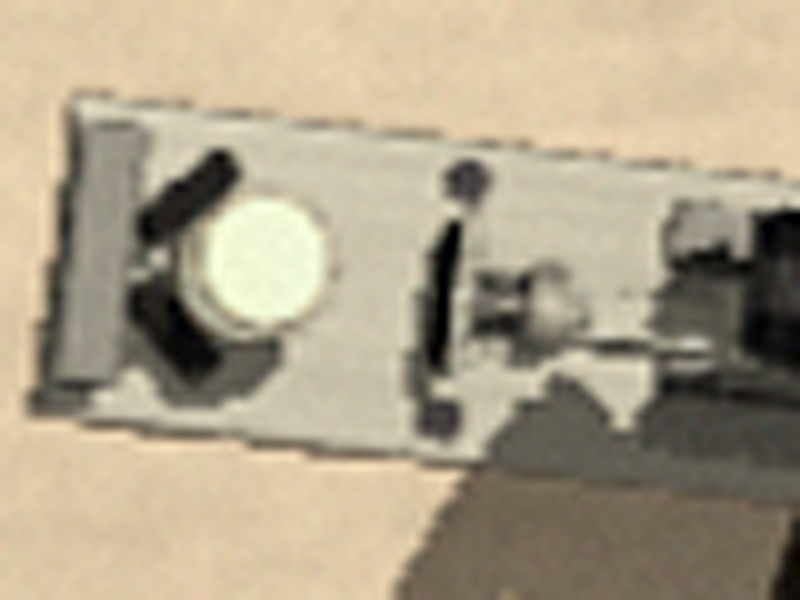

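Request:
{"method": "play_rows", "body": {"increments": [[[0,0,0],[0,0,0],36],[[0,0,0],[0,0,0],46],[[0,0,0],[0,0,0],56],[[0,-0.03,0],[0,0,0],64],[[0,0,0],[0,0,0],64],[[0,0,0],[0,0,0],64],[[0,0,0],[0,0,0],56],[[0,0,0],[0,0,0],48],[[0,0,0],[0,0,0],40],[[0,0,0],[0,0,0],34],[[0,0,0],[0,0,0],28],[[0,0,0],[0,0,0],28],[[0,0,0],[0,0,0],28],[[0,0,0],[0,0,0],28]]}}

```text
time: 17.23
tool_pos: [0.4854, -0.2212, 0.1887]
tool_rot: [0.998, -0.07, 0.0, -0.001]
contact_force: [-0.2, 7.0, 9.0]
grip_width: 0.0288
```

Run:
```python
from h import *
plan([.4854,-.2227,.189],82.06-180)
look("10")
```

```text
pos [ 0.48544125 -0.22123747  0.18868183] rotvec u [-0.01649109 -0.00019073 -0.01684896] 
 shift u in old frame [ 0.0065327   0.05814034 -0.0128104 ] in new frame [ 0.00644698  0.05816826 -0.01272682]
 F [-0.2  7.   9. ] w 28.8 t 17.23
 y -0.013 dark x mm: [np.float64(93.0), np.float64(96.5)]
 y 0.012 dark x mm: [np.float64(93.0), np.float64(97.5)]
```

View pics/t10.png

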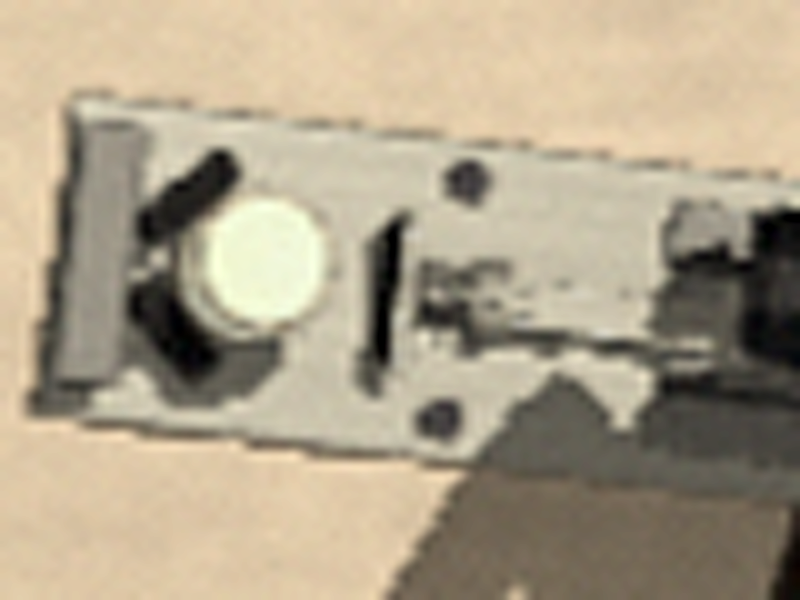

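Request:
{"method": "play_rows", "body": {"increments": [[[0,0,0],[0,0,0],36],[[0,0,0],[0,0,0],46],[[0,0,0],[0,0,0],56],[[0,-0.03,0],[0,0,0],64],[[0,0,0],[0,0,0],64],[[0,0,0],[0,0,0],64],[[0,0,0],[0,0,0],64]]}}

```text
time: 17.87
tool_pos: [0.4855, -0.2213, 0.1881]
tool_rot: [0.998, -0.07, 0.0, 0.0]
contact_force: [-0.2, 0.4, -0.1]
grip_width: 0.0642
```

Run:
```python
from h import *
plan([.4854,-.2227,.189],82.06-180)
look("11")
```

```text
pos [ 0.4855222  -0.2213176   0.18813556] rotvec u [ 0.00211377 -0.00117132 -0.00875219] 
 shift u in old frame [ 0.00284331  0.05544533 -0.03456717] in new frame [ 0.00279743  0.0554411  -0.03457769]
 F [-0.2  0.4 -0.1] w 64.2 t 17.87
 y -0.013 dark x mm: [np.float64(93.0), np.float64(96.5)]
 y 0.012 dark x mm: [np.float64(93.0), np.float64(97.5)]
```

Request:
{"method": "play_rows", "body": {"increments": [[[0,0,0],[0,0,0],58],[[0,0,0],[0,0,0],52],[[0,0,0],[0,0,0],46],[[0,0,0],[0,0,0],40],[[0,0,0],[0,0,0],36],[[0,0,0],[0,0,0],36],[[0,0,0],[0,0,0],36]]}}

```text
time: 18.5
tool_pos: [0.4855, -0.2206, 0.1884]
tool_rot: [0.998, -0.07, 0.0, -0.0]
contact_force: [0.7, 7.6, 5.5]
grip_width: 0.036
```

Run:
```python
from h import *
plan([.4854,-.2227,.189],82.06-180)
look("12")
```

```text
pos [ 0.48553505 -0.22063032  0.18839656] rotvec u [-0.0085417   0.00053089 -0.00860577] 
 shift u in old frame [ 0.00614666  0.08271708 -0.02419971] in new frame [ 0.00608565  0.08273969 -0.02413776]
 F [0.7 7.6 5.5] w 36.0 t 18.5
 y -0.013 dark x mm: [np.float64(100.5), np.float64(104.5)]
 y 0.012 dark x mm: [np.float64(101.5), np.float64(106.0)]
```

View pics/t12.png

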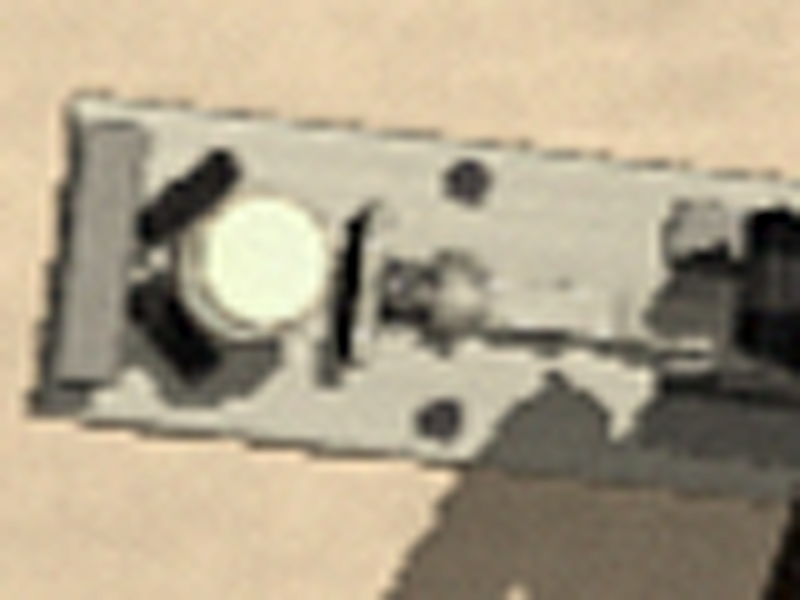

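Request:
{"method": "play_rows", "body": {"increments": [[[0,0,0],[0,0,0],32],[[0,0,0],[0,0,0],28],[[0,0,0],[0,0,0],28],[[0,0,0],[0,0,0],28],[[0,0,0],[0,0,0],28]]}}

```text
time: 18.97
tool_pos: [0.4855, -0.2212, 0.1887]
tool_rot: [0.998, -0.07, 0.0, -0.0]
contact_force: [-1.5, 1.9, 8.0]
grip_width: 0.0291
```

Run:
```python
from h import *
plan([.4854,-.2227,.189],82.06-180)
look("13")
```

```text
pos [ 0.4854804  -0.22116662  0.18869453] rotvec u [-0.00449501 -0.00311333 -0.01551367] 
 shift u in old frame [ 0.00537359  0.06117929 -0.01224152] in new frame [ 0.00528744  0.06119131 -0.01221897]
 F [-1.5  1.9  8. ] w 29.1 t 18.97
 y -0.013 dark x mm: [np.float64(104.5), np.float64(108.5)]
 y 0.012 dark x mm: [np.float64(105.5), np.float64(110.5)]
```

View pics/t13.png

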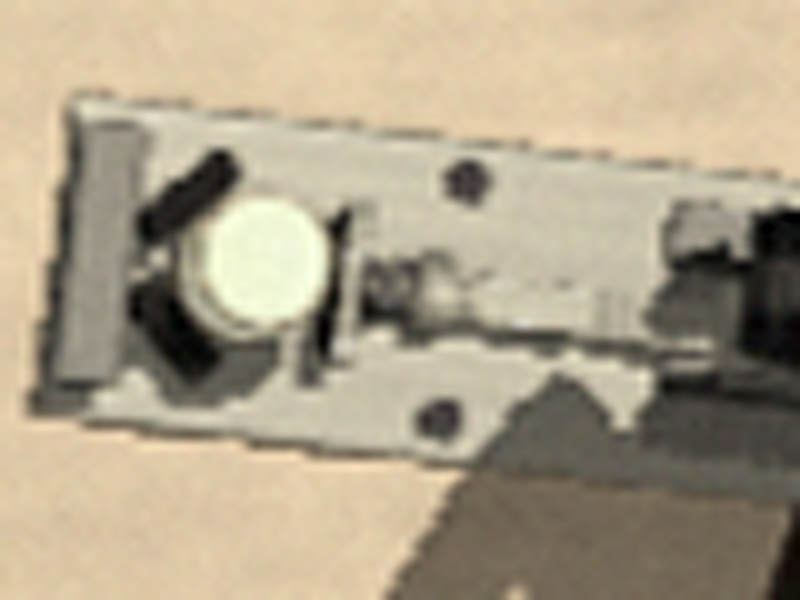

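Request:
{"method": "play_rows", "body": {"increments": [[[0,0,0],[0,0,0],36],[[0,0,0],[0,0,0],46],[[0,0,0],[0,0,0],56],[[0,0,0],[0,0,0],64],[[0,0,0],[0,0,0],64],[[0,0,0],[0,0,0],64],[[0,0,0],[0,0,0],64]]}}

```text
time: 19.6
tool_pos: [0.4855, -0.2213, 0.1882]
tool_rot: [0.998, -0.07, 0.0, 0.0]
contact_force: [-0.1, 0.2, -0.7]
grip_width: 0.064
```

Run:
```python
from h import *
plan([.4854,-.2227,.189],82.06-180)
look("14")
```

```text
pos [ 0.48553002 -0.22132876  0.18815497] rotvec u [ 0.00277268 -0.00168041 -0.00759847] 
 shift u in old frame [ 0.00246713  0.05504866 -0.03378753] in new frame [ 0.00242567  0.05504211 -0.03380121]
 F [-0.1  0.2 -0.7] w 64.0 t 19.6
 y -0.013 dark x mm: [np.float64(104.5), np.float64(108.5)]
 y 0.012 dark x mm: [np.float64(105.5), np.float64(110.5)]
```

View pics/t14.png

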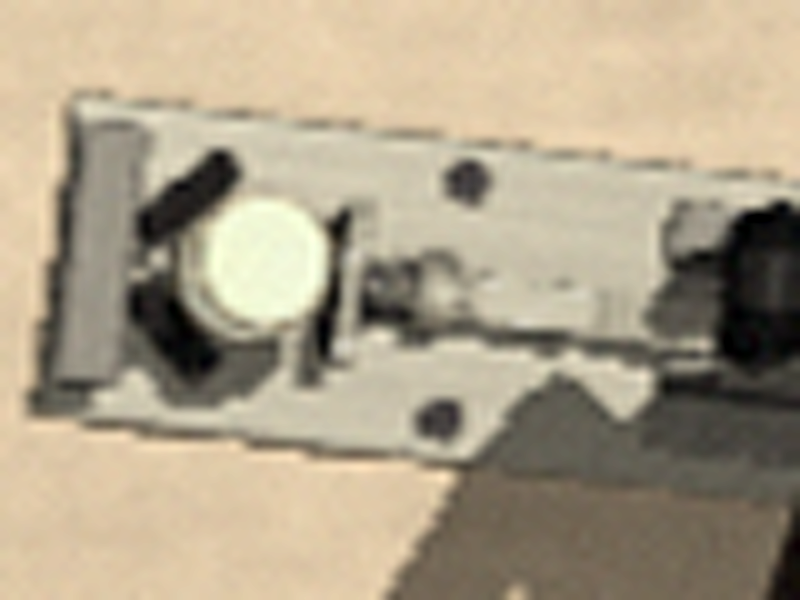

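Three full strokes moved the pad 73.5 → 84.5 → 96.5 → 108.5 mm. It now just meets the vial at about 109 mm, uncompressed. The fourth stroke will go slowly, tracking pad and ram separately.

Request:
{"method": "play_rows", "body": {"increments": [[[0,0,0],[0,0,0],58],[[0,0,0],[0,0,0],54],[[0,0,0],[0,0,0],50],[[0,0,0],[0,0,0],47],[[0,0,0],[0,0,0],44],[[0,0,0],[0,0,0],44],[[0,0,0],[0,0,0],44]]}}

```text
time: 20.23
tool_pos: [0.4855, -0.221, 0.1883]
tool_rot: [0.998, -0.07, 0.0, -0.0]
contact_force: [1.7, 4.4, 4.9]
grip_width: 0.0441
```

```bash
cat >> h.py <<'E'
def rect(t,z=.0275,sc=.0005):
    p=np.load("clamp.npy");c,s_=np.cos(p[2]),np.sin(p[2]);R=np.array([[c,-s_],[s_,c]])
    xs=np.arange(.03,.16,sc);ys=np.arange(-.04,.04,sc);X,Y=np.meshgrid(xs,ys)
    P=np.stack([X.ravel(),Y.ravel()],1)@R.T+p[:2];P=np.c_[P,np.full(len(P),z)]
    uv=proj(t,P).astype(np.float32).reshape(X.shape+(2,))
    return cv2.remap(cv2.cvtColor(t["frame"],cv2.COLOR_RGB2GRAY).astype(np.float32),uv[...,0],uv[...,1],cv2.INTER_CUBIC)
def track(a,b,x0,x1,y0,y1,z=.0275,m=.016,sc=.0005):
    A=rect(pickle.load(open(a,"rb")),z);B=rect(pickle.load(open(b,"rb")),z)
    ix=lambda v:int(round((v-.03)/sc));iy=lambda v:int(round((v+.04)/sc))
    T=A[iy(y0):iy(y1),ix(x0):ix(x1)];S=B[iy(y0):iy(y1),ix(x0-.003):ix(x1+m)]
    r=cv2.matchTemplate(S,T,cv2.TM_CCOEFF_NORMED)[0];k=int(r.argmax());d=0
    if 0<k<len(r)-1:d=(r[k-1]-r[k+1])/(2*(r[k-1]-2*r[k]+r[k+1]))
    return round(((k+d)*sc-.003)*1e3,2),round(float(r.max()),3)
E
python3 - <<'E'
from h import *
plan([.4854,-.2227,.189],82.06-180)
look("15")
cv2.imwrite("pics/r14.png",cv2.resize(rect(pickle.load(open("t14.pkl","rb")))*1.5,None,fx=3,fy=3))
E
```

```text
pos [ 0.48552769 -0.22100858  0.18827062] rotvec u [-0.00139739 -0.0007514  -0.0070265 ] 
 shift u in old frame [ 0.00433078  0.06770732 -0.02918314] in new frame [ 0.00428735  0.06771352 -0.02917517]
 F [1.7 4.4 4.9] w 44.1 t 20.23
 y -0.013 dark x mm: [np.float64(106.5), np.float64(109.5)]
 y 0.012 dark x mm: [np.float64(106.5), np.float64(112.0)][ WARN:0@2.128] global loadsave.cpp:1063 imwrite_ Unsupported depth image for selected encoder is fallbacked to CV_8U.
```

View pics/r14.png

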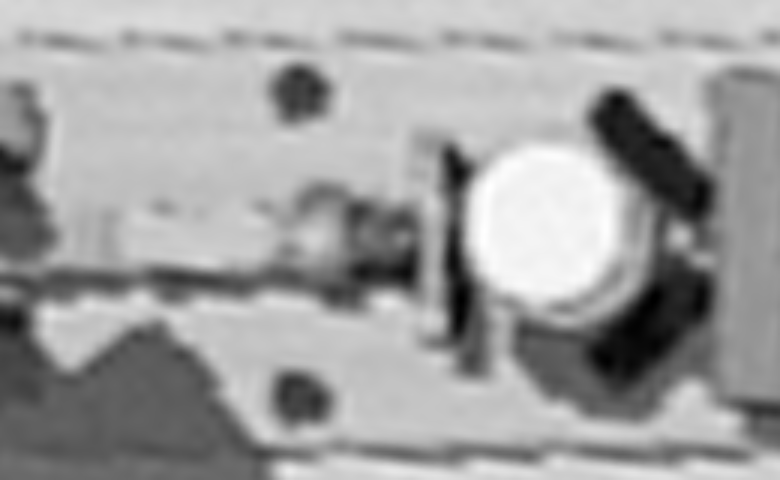

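View pics/t15.png

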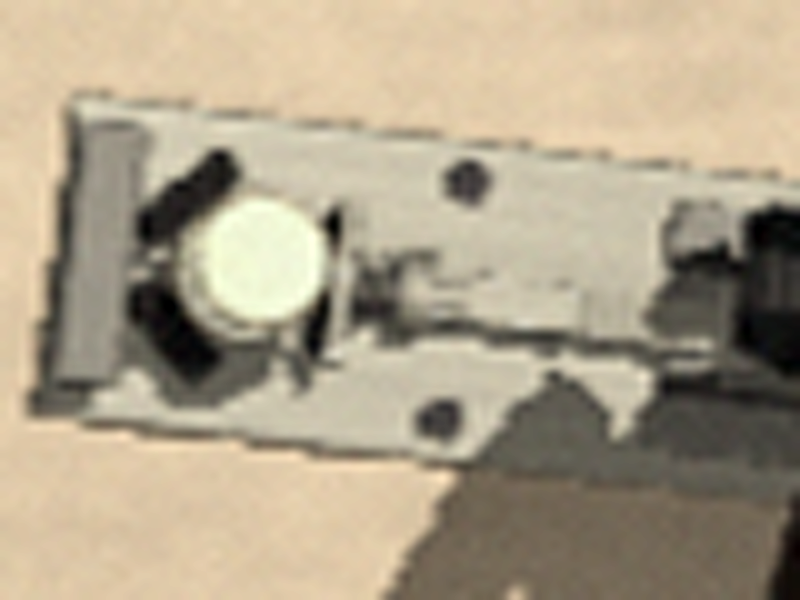

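Run:
```python
from h import *
def rep(a,b,o=0):
    print(a,b,"ram",track(a,b,.075-o,.099-o,-.011,.011),"pad",track(a,b,.0975-o,.1075-o,.009,.018,.038),track(a,b,.0975-o,.1075-o,-.018,-.011,.038),"vial",track(a,b,.108,.138,-.013,.013,.073,.006) if o==0 else"")
rep("t12.pkl","t13.pkl",.004);rep("t12.pkl","t14.pkl",.004);rep("t10.pkl","t12.pkl",.012);rep("t9.pkl","t10.pkl",.024)
rep("t14.pkl","t13.pkl");rep("t14.pkl","t15.pkl")
```

```text
t12.pkl t13.pkl ram (np.float32(4.09), 0.951) pad (np.float32(4.07), 0.952) (np.float32(3.66), 0.961) vial 
t12.pkl t14.pkl ram (np.float32(4.01), 0.951) pad (np.float32(4.04), 0.953) (np.float32(3.65), 0.962) vial 
t10.pkl t12.pkl ram (np.float32(8.32), 0.891) pad (np.float32(8.37), 0.959) (np.float32(7.84), 0.97) vial 
t9.pkl t10.pkl ram (np.float32(11.96), 0.881) pad (np.float32(12.24), 0.957) (np.float32(11.81), 0.945) vial 
t14.pkl t13.pkl ram (np.float32(0.05), 0.991) pad (np.float32(0.03), 0.999) (np.float32(-0.02), 1.0) vial (np.float32(0.01), 0.999)
t14.pkl t15.pkl ram (np.float32(3.05), 0.919) pad (np.float32(1.65), 0.963) (np.float32(1.84), 0.964) vial (np.float32(0.9), 0.956)
```

Request:
{"method": "play_rows", "body": {"increments": [[[0,0,0],[0,0,0],42],[[0,0,0],[0,0,0],40],[[0,0,0],[0,0,0],38],[[0,0,0],[0,0,0],38],[[0,0,0],[0,0,0],38]]}}

```text
time: 20.7
tool_pos: [0.4856, -0.2204, 0.1884]
tool_rot: [0.998, -0.07, -0.0, -0.001]
contact_force: [2.2, 10.0, 6.7]
grip_width: 0.038
```

Run:
```python
from h import *
def rep(a,b,o=0):
    print(a,b,"ram",track(a,b,.075-o,.099-o,-.011,.011),"pad",track(a,b,.0975-o,.1075-o,.009,.018,.038),track(a,b,.0975-o,.1075-o,-.018,-.011,.038),"vial",track(a,b,.108,.138,-.013,.013,.073,.006))
plan([.4854,-.2227,.189],82.06-180)
look("16")
rep("t14.pkl","t16.pkl");rep("t15.pkl","t16.pkl")
```

```text
pos [ 0.48555242 -0.22041476  0.18840253] rotvec u [-0.01304723  0.00125028 -0.01051986] 
 shift u in old frame [ 0.00666996  0.09134211 -0.02400364] in new frame [ 0.0065887   0.09137546 -0.02389889]
 F [ 2.2 10.   6.7] w 38.0 t 20.7
 y -0.013 dark x mm: [np.float64(106.0), np.float64(109.5)]
 y 0.012 dark x mm: [np.float64(106.5), np.float64(112.0)]
t14.pkl t16.pkl ram (np.float32(3.84), 0.819) pad (np.float32(1.72), 0.967) (np.float32(1.86), 0.96) vial (np.float32(0.91), 0.957)
t15.pkl t16.pkl ram (np.float32(1.31), 0.961) pad (np.float32(0.1), 0.997) (np.float32(-0.01), 0.997) vial (np.float32(0.01), 0.999)
```

View pics/t16.png

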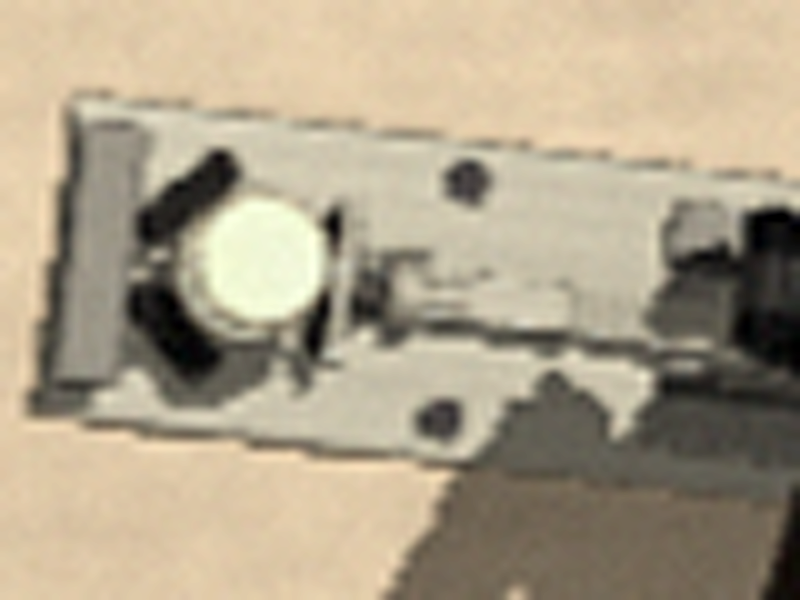

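Run:
```python
from h import *
for reg in((.060,.090),(.045,.075),(.070,.088),(.045,.090)):
  for yb in((-.009,.009),(-.006,.010)):
    f=lambda a,b,o:track(a,b,reg[0]-o,reg[1]-o,*yb)
    print(reg,yb,"cal12-14",f("t12.pkl","t14.pkl",.004),"cal10-14",f("t10.pkl","t14.pkl",.012),"|15",f("t14.pkl","t15.pkl",0),"16",f("t14.pkl","t16.pkl",0),"15-16",f("t15.pkl","t16.pkl",-.003))
ims=[]
for n in(12,14,15,16):
    ims.append(rect(pickle.load(open(f"t{n}.pkl","rb")))[50:115,:200])
cv2.imwrite("pics/cmp.png",np.clip(cv2.resize(np.vstack(ims)*1.6,None,fx=4,fy=2.2,interpolation=cv2.INTER_CUBIC),0,255).astype(np.uint8))
```

```text
(0.06, 0.09) (-0.009, 0.009) cal12-14 (np.float32(3.34), 0.952) cal10-14 (np.float32(12.12), 0.881) |15 (np.float32(3.71), 0.941) 16 (np.float32(5.81), 0.899) 15-16 (np.float32(1.31), 0.974)
(0.06, 0.09) (-0.006, 0.01) cal12-14 (np.float32(3.27), 0.942) cal10-14 (np.float32(12.35), 0.863) |15 (np.float32(3.41), 0.934) 16 (np.float32(5.59), 0.887) 15-16 (np.float32(1.25), 0.971)
(0.045, 0.075) (-0.009, 0.009) cal12-14 (np.float32(0.79), 0.971) cal10-14 (np.float32(0.37), 0.956) |15 (np.float32(0.47), 0.977) 16 (np.float32(-0.07), 0.972) 15-16 (np.float32(0.01), 0.986)
(0.045, 0.075) (-0.006, 0.01) cal12-14 (np.float32(0.65), 0.968) cal10-14 (np.float32(0.56), 0.952) |15 (np.float32(0.43), 0.974) 16 (np.float32(-0.08), 0.972) 15-16 (np.float32(-0.1), 0.981)
(0.07, 0.088) (-0.009, 0.009) cal12-14 (np.float32(3.57), 0.929) cal10-14 (np.float32(11.56), 0.863) |15 (np.float32(3.97), 0.904) 16 (np.float32(6.14), 0.858) 15-16 (np.float32(1.33), 0.971)
(0.07, 0.088) (-0.006, 0.01) cal12-14 (np.float32(3.53), 0.917) cal10-14 (np.float32(11.47), 0.848) |15 (np.float32(3.74), 0.893) 16 (np.float32(6.13), 0.847) 15-16 (np.float32(1.33), 0.968)
(0.045, 0.09) (-0.009, 0.009) cal12-14 (np.float32(3.17), 0.944) cal10-14 (np.float32(0.95), 0.857) |15 (np.float32(3.38), 0.936) 16 (np.float32(5.87), 0.89) 15-16 (np.float32(1.16), 0.972)
(0.045, 0.09) (-0.006, 0.01) cal12-14 (np.float32(2.88), 0.928) cal10-14 (np.float32(1.05), 0.848) |15 (np.float32(2.79), 0.923) 16 (np.float32(5.76), 0.86) 15-16 (np.float32(0.98), 0.964)
```

View pics/cmp.png

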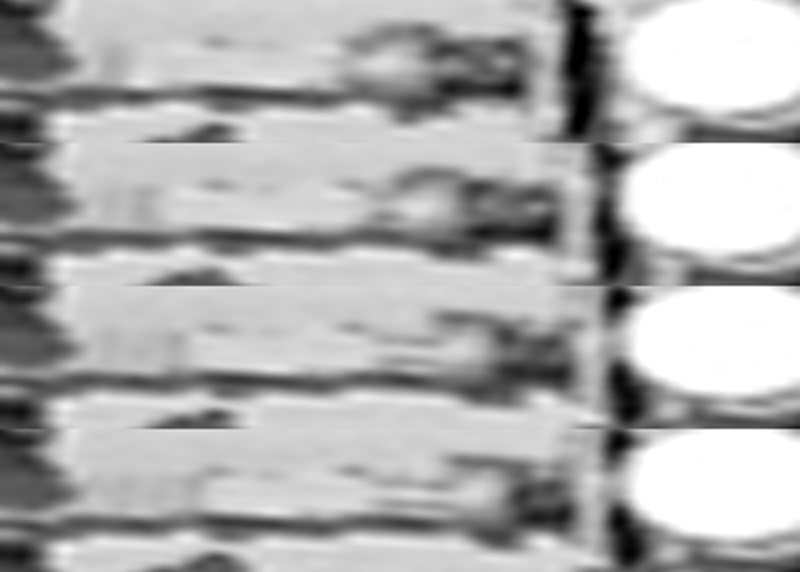

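Request:
{"method": "play_rows", "body": {"increments": [[[0,0,0],[0,0,0],36.8],[[0,0,0],[0,0,0],35.6],[[0,0,0],[0,0,0],35.6],[[0,0,0],[0,0,0],35.6]]}}

```text
time: 21.08
tool_pos: [0.4856, -0.2202, 0.1885]
tool_rot: [0.998, -0.07, -0.0, -0.001]
contact_force: [1.1, 11.9, 9.2]
grip_width: 0.0357
```

Run:
```python
from h import *
plan([.4854,-.2227,.189],82.06-180)
look("17")
for reg in((.060,.090),(.070,.088)):
  for yb in((-.009,.009),):
    f=lambda a,b,o:track(a,b,reg[0]-o,reg[1]-o,*yb)
    print(reg,"|15",f("t14.pkl","t15.pkl",0),"16",f("t14.pkl","t16.pkl",0),"17",f("t14.pkl","t17.pkl",0),"16-17",f("t16.pkl","t17.pkl",-.005))
print("pad",track("t14.pkl","t17.pkl",.0975,.1075,.009,.018,.038))
ims=[]
for n in(14,15,16,17):
    ims.append(rect(pickle.load(open(f"t{n}.pkl","rb")))[50:115,:200])
cv2.imwrite("pics/cmp2.png",np.clip(cv2.resize(np.vstack(ims)*1.6,None,fx=4,fy=2.2,interpolation=cv2.INTER_CUBIC),0,255).astype(np.uint8))
from rig import camera
s=camera("side");pickle.dump(s,open("s17.pkl","wb"))
cv2.imwrite("pics/s17.png",cv2.resize(s["frame"][120:240,210:370,::-1],(800,600),interpolation=cv2.INTER_CUBIC))
```

```text
pos [ 0.48557471 -0.22020424  0.18850348] rotvec u [-0.01632704  0.00154366 -0.01053284] 
 shift u in old frame [ 0.00695771  0.09980405 -0.02000405] in new frame [ 0.00686864  0.0998388  -0.01986089]
 F [ 1.1 11.9  9.2] w 35.7 t 21.08
 y -0.013 dark x mm: [np.float64(106.5), np.float64(109.5)]
 y 0.012 dark x mm: [np.float64(95.5), np.float64(96.5), np.float64(106.5), np.float64(112.0)]
(0.06, 0.09) |15 (np.float32(3.71), 0.941) 16 (np.float32(5.81), 0.899) 17 (np.float32(7.4), 0.883) 16-17 (np.float32(1.04), 0.975)
(0.07, 0.088) |15 (np.float32(3.97), 0.904) 16 (np.float32(6.14), 0.858) 17 (np.float32(7.82), 0.828) 16-17 (np.float32(0.79), 0.973)
pad (np.float32(1.79), 0.962)
```

View pics/cmp2.png

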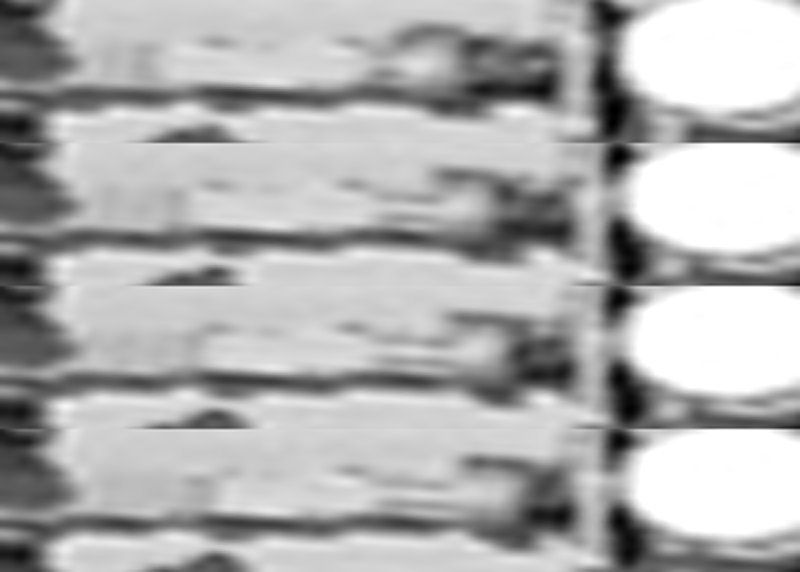

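View pics/s17.png

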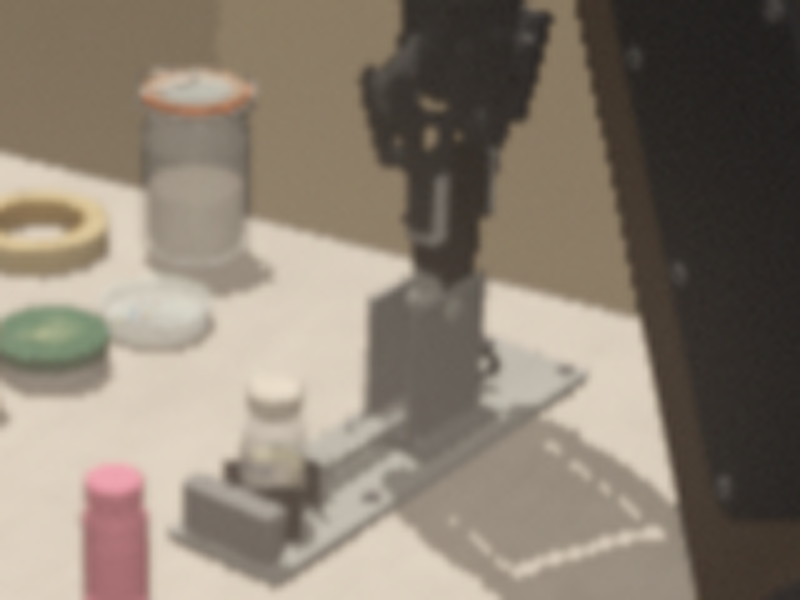

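Request:
{"method": "play_rows", "body": {"increments": [[[0,0,0],[0,0,0],35.6],[[0,0,0],[0,0,0],35.6],[[0,0,0],[0,0,0],35.6],[[0,0,0],[0,0,0],35.6],[[0,0,0],[0,0,0],35.6],[[0,0,0],[0,0,0],35.6],[[0,0,0],[0,0,0],35.6],[[0,0,0],[0,0,0],35.6]]}}

```text
time: 21.85
tool_pos: [0.4856, -0.2202, 0.1885]
tool_rot: [0.998, -0.07, -0.0, -0.001]
contact_force: [1.9, 11.8, 9.1]
grip_width: 0.0359
```

Run:
```python
from h import *
plan([.4854,-.2227,.189],82.06-180)
look("18")
print(track("t14.pkl","t18.pkl",.07,.088,-.009,.009),track("t17.pkl","t18.pkl",.075,.099,-.009,.009),"pad",track("t14.pkl","t18.pkl",.0975,.1075,.009,.018,.038))
from rig import sign_off;print(sign_off())
```

```text
pos [ 0.48558343 -0.22018093  0.18848909] rotvec u [-0.01663758  0.00152489 -0.01048053] 
 shift u in old frame [ 0.00674152  0.10077451 -0.02058358] in new frame [ 0.00665207  0.10081041 -0.02043635]
 F [ 1.9 11.8  9.1] w 35.9 t 21.85
 y -0.013 dark x mm: [np.float64(106.5), np.float64(109.5)]
 y 0.012 dark x mm: [np.float64(106.5), np.float64(112.0)]
(np.float32(7.87), 0.825) (np.float32(0.02), 0.999) pad (np.float32(1.84), 0.962)
the job is handed in; nothing more can be done
None
```

I stood the large white-capped vial upright in the V jaw and let go. I then pumped the trigger three full strokes, about 11, 12 and 12 mm, letting it spring back each time. The fourth squeeze was partial and is still held, because a full one would have pushed the pad nearly home. I handed the job in at 21.9 s.

**Last checks:**
- **Pad:** it is pushed in about 6 mm, about half of its travel. Image tracking gave 5.6–6.0 mm and the finger travel gave about 6.0 mm.
- **Steadiness:** ram and pad stayed still over a further 0.7 s of holding, with the fingers at 35.9 mm and about 12 N sideways on the tool.
- **Vial:** it is upright between pad and V. In the fourth stroke the pad first pushed it about 0.9 mm further into the V.
- **Small vials:** I did not go near the two small vials or the look-alikes.

**Disagreements:** the side camera's projection was about 2 px off from the top camera's, so I measured from the top camera. One ram-tracking window read too low at first because it included the stationary pad, so I dropped it.

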